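Run pulse oximeters through the UV disinfection bed

ROBOT

A 7-joint arm with a two-finger parallel gripper is mounted at the origin on the work surface. World frame = base frame: x ahead of the robot, y to its left, z up, the work surface at z = 0. Lengths are in m, angles in rad, forces in N, time in s.
With the tool pointing down it reaches from about 0.4 to 0.85 m from the base axis. Payload 4.5 kg.
Tool frame: the origin (TCP) lies midway between the tips of the shut fingers; the grasp point (between the pads) lies 19 mm behind it (r.hold_point_z is the distance from the TCP to the grasp point, in m); z points along the fingers, y is the direction in which the jaws open and shut (so a half turn about z gives the same grasp; the last joint's range is limited). The gripper opens to 88 mm and grips with 3 to 60 N. Pads are 18 mm wide; open, the fingers measure 123 mm over their backs; the gripper's body (75 mm by 187 mm) begins 45 mm behind the grasp point.
Start: joints at [1.307, 0.689, -0.195, 1.565, 0.157, 0.902, -0.215], TCP at [0.183, -0.598, 0.239] pointing down, gripper open.
Joint ranges: [-3.01, 3.01], [-0.46, 2.08], [-1.47, 1.51], [0.13, 2.56], [-1, 4.14], [0.04, 2.09], [-2.66, 2.66]. Speed limits (rad/s): [2.57, 2.57, 3.14, 3.14, 3.14, 3.14, 3.14].

INTERFACE

Orientations are given as a unit quaternion [x, y, z, w].
In Python, from plant import r gives the robot as it stands. The module is installed in compiled form; this text tells all that it offers.
- The arm moves only by the tool move_arm, never from a script. Its arguments are lists of equal length, an entry for each row: "turn": the turn, a rotation vector about the tool's x, y, z in units of 2 pi rad (1.0 is 2 pi rad), a list of three; "dp": the shift along the tool's x, y, z in units of 2.5 cm (1.0 is 2.5 cm), a list of three; "jaw": the closure, from -1 (fully open) to 1 (shut), so that 0 is half open. In form: {"turn": [[wx, wy, wz], ...], "dp": [[x, y, z], ...], "jaw": [jaw, ...]}. A call has 1 to 10 rows; each row shifts and turns the commanded pose from where the row before left it, along the tool's axes as they then stand; what a row does not reach is not made up. A row lasts 1/12 s, in which the tool goes at most 41.7 mm and 7.16 degrees, less where a joint would pass 70% of its speed; a pose out of reach is approached as far as the arm can. A call with a number of a shift or a turn outside -1 to 1 is refused whole. A call with a gripper value outside its range is refused whole. The fingers move at their own pace and stop on an object; "newtons" is the grip in N (left out, the last holds). Time passes only in rows, so rows that do not move let the fingers close. It gives the time, the measured TCP pose, the force and the opening at its end, in the units of the state.
- r.get_state(): the state, without advancing time (a new reading comes with each control period).
- r.snapshot(name): name is "scene" or "top" or "wrist"; returns a dict with "frame" (420x560x3 uint8, blue, green, red), "mtx" (3x3 intrinsics, pixels), "origin" and "orientation" of the camera in the world; the wrist camera has in their place "tool_from_camera" (4x4, takes a point from camera to tool coordinates, whose origin is the TCP and whose axes are the flange's). Camera axes: x right, y up, looking along -z (the intrinsics and any distortion apply to the point x, -y, -z); pixel columns grow to the right and rows downward; lengths in m; the calibration is good to about 2 mm. A picture is of the moment at which its call begins: read the wrist's pose just before it. There is no depth.
- r.finish_job(): hands the job in, once; it reports no verdict.
The state is a dict: "clock": time; "q": joint angles; "qd": joint speeds; "joint_torque": joint torques, N m; "tool_pos": TCP position; "eef_rot": TCP orientation; "contact_force": force on the tool from outside, world axes, zero at the start; "moment": the same for the moment, N m; "opening": opening from 0.0 (shut) to 1.0 (fully open).
Only numpy, scipy, OpenCV 4.12 (cv2) and the standard library are available. Lean on these libraries where they do the work, as an engineer would, in place of code of your own. Each camera call takes 0.05 s, during which the arm holds its last target.

TASK

Disinfect the returned fingertip pulse oximeters on the left of the desk: set them all side by side in the carrier sled, without lifting the sled off the machine's bed, then take the push stick, press the sled flush against the fence with it and feed it along the fence under the lamp, right up to the end stop in the catch tray. The sled must stay on the fence all the way, and your hand must never go under the lamp or touch the sled while any of it is there. Then collect the oximeters from the catch tray into the tote, on its floor and not on top of one another, lay the push stick back in its rest tray, and leave the other things on the desk where they are.

Things in the scene. Friction and masses are not known exactly. Their poses are not given: they have to be found in the camera images.
- machine: White table-top UV-C disinfection bed, fixed. Origin on the desk under the bed; x away from the robot towards the fence, y to the left, z up. Steel slide bed 470 mm long (y -235 to 235) and 180 wide (x -95 to 85), its top 50 mm above the desk. Feed direction is -y: open infeed at the left (+y) end, lamp head in the middle, catch tray at the right (-y) end.
- lamp (a point): Point on the bed top under the middle of the lamp head (machine x -5, y 0 mm). The head is 50 mm long (machine y -25 to 25), hangs over the whole bed from a column behind the fence (machine x -92 to 173) with its top 200 mm above the desk (column 240); its amber skirts end 63 mm above the bed.
- fence (a point): Point on the bed top at the foot of the fence face, beside the lamp (machine x 85, y 0 mm). The fence is a straight aluminium bar along the whole far side of the bed, its face at machine x = 85 mm, 14 mm high above the bed.
- stop (a point): Point on the bed top at the foot of the end stop of the catch tray: its face is at machine y = -229 mm, 13 mm high above the bed. A low lip, 13 mm high above the bed, runs along the near side of the catch tray (machine x -95 to -89, y -229 to -129 mm).
- sled: Loose black carrier sled, 148 x 148 mm, about 350 g: 6 mm floor, lips 4 mm thick that rise 8 mm above the floor (140 x 140 mm inside). Origin: centre of its underside; its axes are roughly the machine's. At the start it stands on the infeed half of the bed, off the fence and askew. Flush on the fence its origin is at machine x = 11 mm; against the end stop at machine y = -155 mm.
- stick_handle (a point): Middle of the upright handle of the plywood push stick (180 g), 66 mm above the stick's underside: a block 42 mm long (stick x) and 18 mm thick (stick y), its top 90 mm above the underside, gripped across the 18 mm from above. Stick axes: x towards the nose, z up. It stands on a board 10 mm thick and 46 mm wide (y -23 to 23) that begins 45 mm behind the handle's middle.
- stick_notch (a point): Inner corner of the right-angled notch in the nose of the push stick, 190 mm ahead of the handle's middle, half-way up the 10 mm board; axes as the stick's. Here the board ends square on its +y side (the heel, which pushes); on the -y side a cheek (y -23 to -1 mm) runs on 45 mm. With stick x along the feed the notch takes the sled's rear corner nearest the robot, cheek along the near side.
- rest: Shallow grey rest tray of the push stick, fixed, 90 mm (its x) by 320 mm (its y), walls 4 mm thick and 14 mm high, floor 4 mm. Origin: centre of its underside. At the start the stick lies along it, nose to -y, the handle about 95 mm to the +y side of the tray's middle.
- tote: Grey open tote, fixed, outside 200 x 200 mm, 60 mm high, walls and floor 4 mm. Origin: centre of its underside.
- oxi1_mid (a point): A fingertip pulse oximeter (2 to 4 of the four are there, all alike): a plastic clip 64 mm long (x), 38 mm wide (y), 36 mm high, 65 g, screen up. This point is its centre, 18 mm above its underside. At the start it lies on the left of the desk.
- oxi2_mid (a point): A fingertip pulse oximeter (2 to 4 of the four are there, all alike): a plastic clip 64 mm long (x), 38 mm wide (y), 36 mm high, 65 g, screen up. This point is its centre, 18 mm above its underside. At the start it lies on the left of the desk.
- oxi3_mid (a point): A fingertip pulse oximeter (2 to 4 of the four are there, all alike): a plastic clip 64 mm long (x), 38 mm wide (y), 36 mm high, 65 g, screen up. This point is its centre, 18 mm above its underside. At the start it lies on the left of the desk.
- oxi4_mid (a point): A fingertip pulse oximeter (2 to 4 of the four are there, all alike): a plastic clip 64 mm long (x), 38 mm wide (y), 36 mm high, 65 g, screen up. This point is its centre, 18 mm above its underside. At the start it lies on the left of the desk.
- sanitiser: Loose bystander: hand sanitiser bottle, 60 mm across, 170 mm high; origin at its underside. Not to be moved.
- stapler: Loose bystander: black stapler 150 x 36 x 48 mm; origin at its underside. Not to be moved.
- notes: Loose bystander: block of notes 76 x 76 x 30 mm; origin at its underside. Not to be moved.
- calculator: Loose bystander: grey desk calculator 72 x 115 x 20 mm; origin at its underside. Not to be moved.
- mug: Loose bystander: white mug, 82 mm across, 95 mm high; origin at its underside. Not to be moved.
- glasscase: Loose bystander: grey glasses case 160 x 62 x 38 mm; origin at its underside. Not to be moved.

How it is judged:
By the outcome, as a careful person would: the job done as asked, in the order asked, and still so for the second after the job is handed in, with the robot touching nothing.
Of oxi1, oxi2, oxi3, oxi4 only 2 to 4 are there at a start; the rules pass over those that are not, and their reading is None.
At some moment in a run one of oxi1, oxi2, oxi3, oxi4 may be knocked a few centimetres aside while the robot is not near it.
Once in a run the grip may slacken for a moment while it holds something.
It also fails if it takes over 210 s, if anything falls off the work surface, if the arm or the gripper's body presses on something with over 40 N, if the wrist force passes 120 N, or if a joint passes its speed limit or range.

## Working session

There is one attempt and no reset: what is moved stays moved. The work goes in short steps, Python scripts to look and compute and a tool call to move; the robot and the scene stay as the last step left them, time stands still between calls to the robot, and variables do not carry over. Pictures are saved under pics/ and viewed, and the job is handed in when it is done.

Besides the shell and the picture viewer there is one more tool, called after "Emit:" by a JSON object that holds its "method" and its "body". move_arm: Moves the arm, as the interface text tells. Shifts and turns lie within -1 to 1; 1 stands for 2.5 cm of shift or 2 pi rad of turn. Its arguments: {"type":"object","properties":{"turn":{"type":"array","items":{"type":"array","items":{"type":"number","minimum":-1,"maximum":1}}},"dp":{"type":"array","items":{"type":"array","items":{"type":"number","minimum":-1,"maximum":1}}},"jaw":{"type":"array","items":{"type":"number"}},"newtons":{"type":"number"}},"required":["turn","dp","jaw"]}

```bash
ls; mkdir -p pics; python3 - <<'E'
from plant import r
import cv2
s=r.get_state(); print({k:s[k] for k in s})
print(r.hold_point_z)
for n in("scene","top","wrist"):
    d=r.snapshot(n); cv2.imwrite(f"pics/{n}0.png",d["frame"])
    print(n,{k:d[k] for k in d if k!="frame"})
E
```

```text
pics
{'clock': 0.0, 'q': array([ 1.30677654,  0.68998309, -0.19455519,  1.56635161,  0.1573182 ,
        0.90247513, -0.21509979]), 'qd': array([-0.00074358,  0.00217951, -0.0004358 ,  0.00078029, -0.00117313,
       -0.00074372, -0.00043356]), 'joint_torque': array([ 1.55900016e-03, -5.27572739e+01, -1.26683470e+00, -1.53431797e+01,
       -5.27517032e-02,  6.53130468e-03,  1.35406985e-04]), 'tool_pos': array([ 0.18318377, -0.59689262,  0.23790961]), 'eef_rot': array([ 9.88923439e-01,  1.48423725e-01, -1.92929618e-04, -8.89739016e-04]), 'contact_force': array([-0.32976446, -0.18646715,  0.39599664]), 'moment': array([ 0.00663535, -0.01079187,  0.00780904]), 'opening': 0.996658471530648}
0.0187
scene {'mtx': array([[415.67656235,   0.        , 281.11043963],
       [  0.        , 415.67656235, 207.81766569],
       [  0.        ,   0.        ,   1.        ]]), 'origin': array([ 1.14227617, -0.4462859 ,  1.01991251]), 'orientation': array([0.30830072, 0.16194046, 0.42950255, 0.83321877])}
top {'mtx': array([[440.67345762,   0.        , 276.1539966 ],
       [  0.        , 440.67345762, 208.94963145],
       [  0.        ,   0.        ,   1.        ]]), 'origin': array([0.22766365, 0.02039991, 1.36823954]), 'orientation': array([-0.06647826,  0.07707137,  0.73679577, -0.66841053])}
wrist {'mtx': array([[318.40528547,   0.        , 279.82542989],
       [  0.        , 318.40528547, 208.25647349],
       [  0.        ,   0.        ,   1.        ]]), 'tool_from_camera': array([[-1.03850659e-03,  9.50809720e-01,  3.09773786e-01,
         8.04263271e-02],
       [ 9.99999405e-01,  1.09096606e-03,  3.88941922e-06,
         6.35617923e-04],
       [-3.34254588e-04,  3.09773605e-01, -9.50810287e-01,
        -1.46726231e-01],
       [ 0.00000000e+00,  0.00000000e+00,  0.00000000e+00,
         1.00000000e+00]])}
```

```bash
cat > h.py <<'E'
import numpy as np, cv2
from scipy.spatial.transform import Rotation as R
from plant import r
def cam(d,st=None):
    if 'tool_from_camera' in d:
        T=np.eye(4);T[:3,:3]=R.from_quat(st['eef_rot']).as_matrix();T[:3,3]=st['tool_pos']
        M=T@d['tool_from_camera'];return d['mtx'],M[:3,3],M[:3,:3]
    return d['mtx'],np.array(d['origin']),R.from_quat(d['orientation']).as_matrix()
def p2w(c,u,v,z):
    K,o,Rm=c
    ray=Rm@np.array([(u-K[0,2])/K[0,0],-(v-K[1,2])/K[1,1],-1])
    t=(z-o[2])/ray[2];return o+t*ray
def w2p(c,P):
    K,o,Rm=c
    P=np.atleast_2d(P);q=(P-o)@Rm
    return np.stack([K[0,2]+K[0,0]*q[:,0]/-q[:,2],K[1,2]-K[1,1]*q[:,1]/-q[:,2]],1)
def snap(n):
    st=r.get_state();d=r.snapshot(n);return d['frame'],cam(d,st)
def crop(f,u0,v0,w,h,k,name,g=2.0):
    c=f[v0:v0+h,u0:u0+w];c=cv2.resize(c,None,fx=k,fy=k,interpolation=cv2.INTER_CUBIC)
    c=(255*(c/255.)**(1/g)).astype(np.uint8)
    for u in range((u0+9)//10*10,u0+w,10):
        L=8 if u%50 else 16
        cv2.line(c,((u-u0)*k,0),((u-u0)*k,L),(0,0,255),1)
        if u%50==0: cv2.putText(c,str(u),((u-u0)*k+2,24),0,.4,(0,0,255),1)
    for v in range((v0+9)//10*10,v0+h,10):
        L=8 if v%50 else 16
        cv2.line(c,(0,(v-v0)*k),(L,(v-v0)*k),(0,0,255),1)
        if v%50==0: cv2.putText(c,str(v),(18,(v-v0)*k+4),0,.4,(0,0,255),1)
    cv2.imwrite('pics/'+name,c)
def box(x0,x1,y0,y1,z0,z1):
    return np.array([[x,y,z] for z in(z0,z1) for x,y in((x0,y0),(x1,y0),(x1,y1),(x0,y1))])
def draw(f,c,pts,pose,col=(0,255,0),k=1,off=(0,0)):
    x,y,yaw,z=pose;ca,sa=np.cos(yaw),np.sin(yaw)
    P=pts@np.array([[ca,sa,0],[-sa,ca,0],[0,0,1]])+[x,y,z]
    p=((w2p(c,P)-off)*k).round().astype(int)
    for i in range(4):
        for a,b in((i,(i+1)%4),(4+i,4+(i+1)%4),(i,i+4)):
            cv2.line(f,tuple(p[a]),tuple(p[b]),col,1,cv2.LINE_AA)
E
python3 - <<'E'
from h import *
f=cv2.imread('pics/top0.png')
crop(f,110,140,190,140,4,'t1.png')
crop(f,185,90,190,140,4,'t2.png')
E
cat > fit.py <<'E'
from h import *
from scipy.optimize import least_squares
def fit(c,obj,pix,x0,z0=0):
    obj=np.array(obj,float)/1000;pix=np.array(pix,float)
    def W(p):
        ca,sa=np.cos(p[2]),np.sin(p[2]);return obj@np.array([[ca,sa,0],[-sa,ca,0],[0,0,1]])+[p[0],p[1],z0]
    s=least_squares(lambda p:(w2p(c,W(p))-pix).ravel(),x0)
    return s.x,s.fun.reshape(-1,2).round(1)
E
cat > st.py <<'E'
from h import *
d=r.snapshot('top'); ct=cam(d)
E
python3 - <<'E'
from fit import *
d=r.snapshot('top');ct=cam(d);np.save('ct.npy',np.array(ct,dtype=object),allow_pickle=True)
d2=r.snapshot('scene');np.save('cs.npy',np.array(cam(d2),dtype=object),allow_pickle=True)
m,res=fit(ct,[[85,235,50],[85,-235,50],[-95,235,50]],[[197.5,157],[345,138],[204,212]],[.6,.05,0])
print('machine',m,res.tolist())
sl,res=fit(ct,[[-74,74,14],[74,74,14],[74,-74,14],[-74,-74,14]],[[205.2,207.7],[203.7,161.5],[250.5,158.8],[253.3,204.8]],[.6,.15,0],.05)
print('sled',sl,res.tolist())
for n,(u,v),y in(('A',(137,205.5),0),('B',(174.2,201.5),0),('C',(140,238.2),0),('D',(179.2,241),0)): print(n,p2w(ct,u,v,.030))
f=cv2.imread('pics/top0.png')
c=cv2.resize(f[90:230,185:375],None,fx=4,fy=4,interpolation=cv2.INTER_CUBIC);c=(255*(c/255.)**.5).astype(np.uint8)
b=np.array
draw(c,ct,box(-.095,.085,-.235,.235,0,.05),(*m,0),k=4,off=(185,90))
draw(c,ct,box(-.092,.173,-.025,.025,.113,.2),(*m,0),(255,0,0),k=4,off=(185,90))
draw(c,ct,box(-.074,.074,-.074,.074,0,.014),(*sl,.05),(0,0,255),k=4,off=(185,90))
cv2.imwrite('pics/o1.png',c)
# scene overlay
f=cv2.imread('pics/scene0.png');cs=cam(d2)
f=(255*(f/255.)**.5).astype(np.uint8)
draw(f,cs,box(-.095,.085,-.235,.235,0,.05),(*m,0))
draw(f,cs,box(-.092,.173,-.025,.025,.113,.2),(*m,0),(255,0,0))
draw(f,cs,box(-.074,.074,-.074,.074,0,.014),(*sl,.05),(0,0,255))
c=cv2.resize(f[140:360,170:450],None,fx=2.8,fy=2.8,interpolation=cv2.INTER_CUBIC)
cv2.imwrite('pics/o2.png',c[:600,:800])
E
```

```text
Traceback (most recent call last):
ValueError: could not broadcast input array from shape (3,3) into shape (3,)
```

```bash
cat > st.py <<'E'
from h import *
import pickle
try: ct,cs=pickle.load(open('cams.pkl','rb'))
except Exception:
    ct=cam(r.snapshot('top'));cs=cam(r.snapshot('scene'));pickle.dump((ct,cs),open('cams.pkl','wb'))
E
python3 - <<'E'
from fit import *
from st import *
m,res=fit(ct,[[85,235,50],[85,-235,50],[-95,235,50]],[[197.5,157],[345,138],[204,212]],[.6,.05,0])
print('machine',m,res.tolist())
sl,res=fit(ct,[[-74,74,14],[74,74,14],[74,-74,14],[-74,-74,14]],[[205.2,207.7],[203.7,161.5],[250.5,158.8],[253.3,204.8]],[.6,.15,0],.05)
print('sled',sl,res.tolist())
for n,(u,v),y in(('A',(137,205.5),0),('B',(174.2,201.5),0),('C',(140,238.2),0),('D',(179.2,241),0)): print(n,p2w(ct,u,v,.030))
f=cv2.imread('pics/top0.png')
c=cv2.resize(f[90:230,185:375],None,fx=4,fy=4,interpolation=cv2.INTER_CUBIC);c=(255*(c/255.)**.5).astype(np.uint8)
b=np.array
draw(c,ct,box(-.095,.085,-.235,.235,0,.05),(*m,0),k=4,off=(185,90))
draw(c,ct,box(-.092,.173,-.025,.025,.113,.2),(*m,0),(255,0,0),k=4,off=(185,90))
draw(c,ct,box(-.074,.074,-.074,.074,0,.014),(*sl,.05),(0,0,255),k=4,off=(185,90))
cv2.imwrite('pics/o1.png',c)
# scene overlay
f=cv2.imread('pics/scene0.png')
f=(255*(f/255.)**.5).astype(np.uint8)
draw(f,cs,box(-.095,.085,-.235,.235,0,.05),(*m,0))
draw(f,cs,box(-.092,.173,-.025,.025,.113,.2),(*m,0),(255,0,0))
draw(f,cs,box(-.074,.074,-.074,.074,0,.014),(*sl,.05),(0,0,255))
c=cv2.resize(f[140:360,170:450],None,fx=2.8,fy=2.8,interpolation=cv2.INTER_CUBIC)
cv2.imwrite('pics/o2.png',c[:600,:800])
E
```

```text
machine [ 0.61229006 -0.02236686  0.038613  ] [[0.0, -0.3], [0.6, -0.4], [-0.6, 0.6]]
sled [ 0.5903848   0.12555701 -0.03302653] [[-0.5, 0.4], [-0.5, -0.2], [0.6, -0.4], [0.4, 0.2]]
A [0.5548758  0.41508272 0.03      ]
B [0.55646611 0.29975088 0.03      ]
C [0.45169984 0.40946007 0.03      ]
D [0.43150559 0.2908879  0.03      ]
```

```bash
cat > pl.py <<'E'
from h import *
import sys,math
U=.025
def yaw(q):
    m=R.from_quat(q).as_matrix();return math.atan2(m[1,0],m[0,0])
def plan(*wps,n=None,st=None,sp=.98):
    """wps: (x,y,z,theta_deg or None)"""
    st=st or r.get_state();M=R.from_quat(st['eef_rot']).as_matrix();p=np.array(st['tool_pos']);M=M.copy()
    tilt=math.degrees(math.acos(min(1,-M[2,2])));
    print('at',p.round(4),'th',round(math.degrees(yaw(st['eef_rot'])),2),'tilt',round(tilt,2),'open',round(st['opening'],3),'t',round(st['clock'],2))
    turn=[];dp=[]
    for w in wps:
        tgt=np.array(w[:3],float);th0=math.degrees(math.atan2(M[1,0],M[0,0]));th=th0 if w[3] is None else w[3]
        Mt=R.from_euler('z',th,degrees=True).as_matrix()@np.diag([1,-1,-1.])
        rv=R.from_matrix(M.T@Mt).as_rotvec();a=np.linalg.norm(rv)
        k=max(1,math.ceil(math.degrees(a)/7.1-1e-6))
        while 1:
            p_,M_=p.copy(),M.copy();t=[];d=[]
            for i in range(k):
                s=M_.T@((tgt-p_)/(k-i))/U
                s=s.round(2);d.append(s.tolist());p_=p_+M_@s*U   # shift then turn
                rr=R.from_matrix(M_.T@Mt).as_rotvec()/(k-i)/(2*np.pi);rr=rr.round(4);t.append(rr.tolist());M_=M_@R.from_rotvec(rr*2*np.pi).as_matrix()
            dd=np.array(d)
            if abs(dd).max()<=sp and np.linalg.norm(dd,axis=1).max()*U<.0415:break
            k+=1
        turn+=t;dp+=d;p,M=p_,M_
    for i in range(0,len(dp),10):
        print(len(dp[i:i+10]),'turn',str([[float(x) for x in a] for a in turn[i:i+10]]).replace(' ','').replace('-0.0,','0,').replace('-0.0]','0]').replace('0.0,','0,').replace('0.0]','0]'));print('  dp',str(dp[i:i+10]).replace(' ','').replace('0.0,','0,').replace('0.0]','0]'))
E
python3 - <<'E'
from st import *
from pl import *
def D(a,b,z=.036,o=(110,140),k=4):
    P=p2w(ct,o[0]+a[0]/k,o[1]+a[1]/k,z);Q=p2w(ct,o[0]+b[0]/k,o[1]+b[1]/k,z);return ((P+Q)/2).round(3),np.linalg.norm(P-Q).round(3),np.degrees(np.arctan2(*(Q-P)[[1,0]])).round(1)
for n,a,b in(('A',(86,224),(128,297)),('B',(234,215),(280,276)),('C',(82,398),(158,386)),('D',(238,409),(318,397))):print(n,D(a,b))
print('notes',D((205,35),(303,130),.03),'calc',D((45,112),(195,50),.02))
print('stapler',D((275,490),(400,620),.048))
plan((.42,-.45,.36,None),(.50,.30,.30,90))
E
```

```text
A (array([0.555, 0.414, 0.036]), np.float64(0.068), np.float64(-153.6))
B (array([0.555, 0.298, 0.036]), np.float64(0.061), np.float64(-147.6))
C (array([0.451, 0.408, 0.036]), np.float64(0.058), np.float64(-86.4))
D (array([0.431, 0.289, 0.036]), np.float64(0.061), np.float64(-86.9))
notes (array([0.69 , 0.295, 0.03 ]), np.float64(0.113), np.float64(-139.6)) calc (array([0.704, 0.403, 0.02 ]), np.float64(0.127), np.float64(-71.6))
stapler (array([0.312, 0.249, 0.048]), np.float64(0.135), np.float64(-140.3))
at [ 0.1833 -0.5973  0.2384] th 17.07 tilt 0.03 open 0.997 t 0.3
10 turn [[0,0,0],[0,0,0],[0,0,0],[0,0,0],[0,0,0],[0,0,0],[0,0,0],[0,0,0],[0,0,0],[0,0,0]]
  dp [[0.98,-0.26,-0.44],[0.98,-0.26,-0.44],[0.98,-0.26,-0.44],[0.98,-0.26,-0.44],[0.98,-0.26,-0.44],[0.98,-0.26,-0.44],[0.98,-0.26,-0.44],[0.98,-0.26,-0.45],[0.98,-0.26,-0.44],[0.98,-0.26,-0.45]]
10 turn [[-0.0001,0,0],[0,0,-0.0065],[0,0,-0.0065],[0,0,-0.0065],[0,0,-0.0065],[0,0,-0.0065],[0,0,-0.0065],[0,0,-0.0065],[0,0,-0.0065],[0,0,-0.0065]]
  dp [[0.98,-0.26,-0.44],[0.38,-0.89,0.08],[0.42,-0.88,0.08],[0.45,-0.86,0.08],[0.49,-0.84,0.08],[0.52,-0.82,0.08],[0.56,-0.8,0.08],[0.59,-0.78,0.08],[0.62,-0.75,0.08],[0.65,-0.72,0.08]]
10 turn [[0,0,-0.0065],[0,0,-0.0066],[0,0,-0.0065],[0,0,-0.0066],[0,0,-0.0065],[0,0,-0.0066],[0,0,-0.0065],[0,0,-0.0066],[0,0,-0.0065],[0,0,-0.0066]]
  dp [[0.68,-0.7,0.08],[0.71,-0.67,0.08],[0.73,-0.64,0.08],[0.76,-0.61,0.08],[0.78,-0.58,0.08],[0.81,-0.54,0.08],[0.83,-0.51,0.07],[0.85,-0.48,0.08],[0.87,-0.44,0.07],[0.88,-0.4,0.08]]
10 turn [[0,0,-0.0065],[0,0,-0.0066],[0,0,-0.0065],[0,0,-0.0066],[0,0,-0.0065],[0,0,-0.0066],[0,0,-0.0065],[0,0,-0.0066],[0,0,-0.0065],[0,0,-0.0066]]
  dp [[0.9,-0.37,0.07],[0.92,-0.33,0.08],[0.93,-0.29,0.07],[0.94,-0.25,0.08],[0.95,-0.22,0.07],[0.96,-0.18,0.08],[0.96,-0.14,0.07],[0.97,-0.1,0.08],[0.97,-0.05,0.07],[0.97,-0.02,0.08]]
2 turn [[0,0,-0.0065],[0,0,-0.0066]]
  dp [[0.97,0.02,0.07],[0.97,0.07,0.08]]
```

Emit:
{"method": "move_arm", "body": {"turn": [[0,0,0],[0,0,0],[0,0,0],[0,0,0],[0,0,0],[0,0,0],[0,0,0],[0,0,0],[0,0,0],[0,0,0]], "dp": [[0.5,0,-1],[1,-0.26,-1],[1,-0.26,-1],[1,-0.26,-1],[1,-0.26,-0.5],[1,-0.26,0],[1,-0.26,0],[1,-0.26,0],[1,-0.26,0],[1,-0.26,0]], "jaw": [-1,-1,-1,-1,-1,-1,-1,-1,-1,-1]}}

```text
clock: 1.13
tool_pos: [0.3942, -0.471, 0.3512]
eef_rot: [0.989, 0.148, -0.0, -0.0]
contact_force: [-0.7, 0.1, 0.3]
opening: 1.001
```

Emit:
{"method": "move_arm", "body": {"turn": [[0,0,-0.0185],[0,0,-0.0185],[0,0,-0.0185],[0,0,-0.0185],[0,0,-0.0185],[0,0,-0.0185],[0,0,-0.0185],[0,0,-0.0185],[0,0,-0.0185],[0,0,-0.0185]], "dp": [[0.3,-0.95,0],[0.45,-0.95,0],[0.55,-0.9,0],[0.6,-0.8,0],[0.7,-0.7,0],[0.75,-0.6,0],[0.85,-0.5,0],[0.9,-0.4,0],[0.95,-0.3,0],[0.95,-0.2,0]], "jaw": [-1,-1,-1,-1,-1,-1,-1,-1,-1,-1]}}

```text
clock: 1.97
tool_pos: [0.3989, -0.221, 0.3514]
eef_rot: [0.743, 0.669, -0.0, 0.0]
contact_force: [0.3, 0.8, -0.2]
opening: 1.0
```

Emit:
{"method": "move_arm", "body": {"turn": [[0,0,-0.0017],[0,0,-0.0017],[0,0,-0.0017],[0,0,-0.0017],[0,0,-0.0017],[0,0,-0.0017],[0,0,-0.0017],[0,0,-0.0017],[0,0,-0.0017],[0,0,-0.0017]], "dp": [[1,0.5,0],[1,0.5,0],[1,0.5,0],[1,0.3,0],[1,0.2,0],[1,0,0],[1,0,0],[1,0,0],[1,0,0],[1,0,0]], "jaw": [-1,-1,-1,-1,-1,-1,-1,-1,-1,-1]}}

```text
clock: 2.8
tool_pos: [0.4644, 0.0236, 0.3513]
eef_rot: [0.708, 0.706, -0.0, 0.0]
contact_force: [0.3, -0.2, -0.7]
opening: 1.003
```

Emit:
{"method": "move_arm", "body": {"turn": [[0,0,0],[0,0,0],[0,0,0],[0,0,0],[0,0,0],[0,0,0],[0,0,0],[0,0,0],[0,0,0],[0,0,0]], "dp": [[1,0.2,0],[1,0.2,0],[1,0.2,0],[1,0.2,0.3],[1,0.2,0.3],[1,0,0.4],[1,0,0.5],[1,0,0.5],[1,0,0.5],[1,0,0.5]], "jaw": [-1,-1,-1,-1,-1,-1,-1,-1,-1,-1]}}

```text
clock: 3.63
tool_pos: [0.4904, 0.2735, 0.2756]
eef_rot: [0.709, 0.706, -0.0, 0.0]
contact_force: [0.6, 0.8, -0.3]
opening: 0.999
```

```bash
python3 - <<'E'
from st import *
from pl import *
r.snapshot('top');st=r.get_state()
f,c=snap('wrist');import pickle;pickle.dump(c,open('cw1.pkl','wb'))
cv2.imwrite('pics/w1.png',f);print(st['tool_pos'],np.degrees(yaw(st['eef_rot'])),st['q'],st['qd'].max())
g=(255*(cv2.resize(f,None,fx=1.4,fy=1.4,interpolation=cv2.INTER_CUBIC)/255.)**.6).astype(np.uint8);cv2.imwrite('pics/w1b.png',g)
E
```

```text
[0.48815485 0.27935387 0.27371885] 90.14844024144979 [-0.25096786  0.6106021  -0.58656325  1.70196982  0.3942518   0.94941839
 -0.98437167] 0.10039741207082394
```

```bash
python3 - <<'E'
from h import *
f=cv2.imread('pics/w1.png')
crop(f,215,10,160,90,5,'w1c.png',1.5)
crop(f,215,100,160,90,5,'w1d.png',1.5)
crop(f,285,200,160,100,5,'w1e.png',1.5)
E
cat > ox.py <<'E'
from h import *
from fit import fit
def quad(c,P,o,k,z=.034,L=64,Wd=38):
    P=np.array(P,float)/k+o
    W=np.array([p2w(c,*p,z)[:2] for p in P]);ctr=W.mean(0)
    e=np.linalg.norm(np.roll(W,-1,0)-W,axis=1)
    # long axis
    d=(W[1]-W[0])-(W[3]-W[2]) if e[0]+e[2]>e[1]+e[3] else (W[2]-W[1])+(W[3]-W[0])
    if e[0]+e[2]>e[1]+e[3]: d=(W[1]-W[0])+(W[2]-W[3])
    a=np.degrees(np.arctan2(d[1],d[0]))
    return ctr.round(4),round(a,1),(e*1000).round(1)
E
python3 - <<'E'
from ox import *
import pickle
c=pickle.load(open('cw1.pkl','rb'))
print('C',quad(c,[(68,72),(228,50),(262,345),(108,370)],(215,10),5))
print('A',quad(c,[(490,175),(730,35),(795,185),(560,320)],(215,10),5))
print('D',quad(c,[(20,190),(145,170),(185,405),(50,432)],(215,100),5))
print('B',quad(c,[(485,265),(685,140),(765,245),(562,388)],(215,100),5))
# sled rear-edge corners top z=.064
for n,p,z in(('near-rear',(105,190),.064),('far-rear',(705,225),.064),('bed near-left',(38,155),.05),('fence',(758,135),.05)):
    print(n,p2w(c,285+p[0]/5,200+p[1]/5,z).round(4))
m=(.61229,-.02237,.0386)
Rz=R.from_euler('z',m[2]).as_matrix()
for n,p in(('bed',(-.095,.235,.05)),('fence',(.085,.235,.05))):print(n,(Rz@p+[m[0],m[1],0]).round(4))
s=(.5904,.1256,-.033);Rz=R.from_euler('z',s[2]).as_matrix()
for n,p in(('nr',(-.074,.074,.0)),('fr',(.074,.074,.0))):print(n,(Rz@p+[s[0],s[1],0]).round(4))
E
```

```text
C (array([0.4525, 0.4146]), np.float64(-83.8), array([34.8, 59.2, 35.4, 60.2]))
A (array([0.557 , 0.4212]), np.float64(28.4), array([57.2, 33.3, 57.2, 33.8]))
D (array([0.4328, 0.2954]), np.float64(-84.0), array([30.3, 57.6, 34.6, 59.4]))
B (array([0.5596, 0.3056]), np.float64(34.7), array([54.8, 32.3, 58.8, 36.3]))
near-rear [0.5193 0.2062 0.064 ]
far-rear [0.6659 0.1974 0.064 ]
bed near-left [0.5035 0.2097 0.05  ]
fence [0.6826 0.2155 0.05  ]
bed [0.5083 0.2088 0.05  ]
fence [0.6882 0.2157 0.05  ]
nr [0.5189 0.202  0.    ]
fr [0.6668 0.1971 0.    ]
```

Emit:
{"method": "move_arm", "body": {"turn": [[0,0,0],[0,0,0]], "dp": [[0.4,0.2,1],[0,0,0]], "jaw": [-1,-1]}}

```text
clock: 3.9
tool_pos: [0.4946, 0.2821, 0.2484]
eef_rot: [0.708, 0.706, -0.002, -0.0]
contact_force: [0.1, -0.9, -0.8]
opening: 1.001
```

```bash
python3 - <<'E'
from st import *
from pl import *
r.snapshot('top')
f,c=snap('wrist');import pickle;pickle.dump(c,open('cw2.pkl','wb'))
cv2.imwrite('pics/w2.png',f);st=r.get_state();print(st['tool_pos'],st['qd'].max())
crop(f,205,0,180,100,4,'w2c.png',1.5)
crop(f,205,100,180,110,4,'w2d.png',1.5)
crop(f,285,210,180,110,4,'w2e.png',1.5)
E
```

```text
[0.49524692 0.28135445 0.25093232] 0.013869084811530692
```

```bash
python3 - <<'E'
from ox import *
import pickle
c=pickle.load(open('cw2.pkl','rb'))
k=4
for n,o,Q,s,b in(('C',(205,0),[(48,78),(190,58),(225,318),(92,336)],(138,229),(121,108)),('A',(205,0),[(410,170),(630,38),(675,165),(468,290)],(571,146),(472,207)),
 ('D',(205,100),[(8,165),(122,148),(160,345),(42,365)],(90,293),(70,197)),('B',(205,100),[(418,232),(590,115),(650,205),(475,326)],(558,207),(472,264))):
    q=quad(c,Q,o,k);S=p2w(c,o[0]+s[0]/k,o[1]+s[1]/k,.036)[:2];B=p2w(c,o[0]+b[0]/k,o[1]+b[1]/k,.036)[:2]
    d=S-B;a=np.degrees(np.arctan2(d[1],d[0]));d/=np.linalg.norm(d)
    print(n,*q,'axis',a.round(1),'screen off',((S-q[0])@d*1000).round(1),'btn off',((B-q[0])@d*1000).round(1))
for n,p,z in(('near-rear',(70,147),.064),('far-rear',(582,177),.064),('bed near-left',(12,118),.05),('fence',(622,95),.05)):
    print(n,p2w(c,285+p[0]/k,210+p[1]/k,z).round(4))
E
```

```text
C [0.4534 0.4139] -82.9 [36.  60.8 35.7 60.9] axis -83.7 screen off 6.7 btn off -21.2
A [0.5573 0.4212] 28.9 [61.3 31.5 59.4 32.5] axis 29.5 screen off 7.5 btn off -20.6
D [0.4322 0.2955] -83.0 [32.5 57.2 35.5 58.3] axis -81.5 screen off 9.9 btn off -17.8
B [0.5603 0.3056] 35.3 [56.8 31.  59.4 32.4] axis 34.3 screen off 7.9 btn off -20.7
near-rear [0.5198 0.2059 0.064 ]
far-rear [0.6673 0.196  0.064 ]
bed near-left [0.5035 0.2088 0.05  ]
fence [0.6824 0.2156 0.05  ]
```

```bash
python3 - <<'E'
from fit import *
import pickle
c=pickle.load(open('cw2.pkl','rb'))
px=lambda p:(285+p[0]/4,210+p[1]/4)
print(fit(c,[[-74,74,0],[74,74,0],[74,74,14]],[px((70,147)),px((564,157)),px((582,177))],[.59,.125,0],.05))
print(fit(c,[[-95,235,50],[85,235,50],[-95,235,0]],[px((12,118)),px((622,95)),px((10,65))],[.61,-.02,0],0))
E
```

```text
(array([ 0.592262  ,  0.12361311, -0.02449355]), array([[-0.6, -0. ],
       [-0.1, -0.1],
       [ 0.7,  0.2]]))
(array([ 0.60860329, -0.02301465,  0.04439713]), array([[-0.2,  1. ],
       [ 0.6,  0.1],
       [-0.4, -1.1]]))
```

```bash
python3 - <<'E'
from h import *
f=cv2.imread('pics/w2.png')
crop(f,90,120,180,130,4,'w2s.png',1.0)
E
python3 - <<'E'
from pl import *
import pickle
c=pickle.load(open('cw2.pkl','rb'))
print(p2w(c,189.5,170,.005),p2w(c,180,177,.03),p2w(c,180,177,.045))
plan((.4322,.2955,.15,98))
E
```

```text
[0.38148214 0.28350511 0.005     ] [0.37683462 0.28021488 0.03      ] [0.38170054 0.28354669 0.045     ]
at [0.4952 0.2814 0.2509] th 89.76 tilt 0.12 open 0.999 t 4.0
5 turn [[0,0.0001,-0.0046],[-0.0001,0,-0.0046],[0,0.0001,-0.0046],[-0.0001,0,-0.0045],[0,0.0001,-0.0046]]
  dp [[0.11,-0.5,0.81],[0.13,-0.5,0.81],[0.14,-0.5,0.81],[0.15,-0.49,0.8],[0.17,-0.49,0.81]]
```

Emit:
{"method": "move_arm", "body": {"turn": [[0,0,-0.0038],[0,0,-0.0038],[0,0,-0.0038],[0,0,-0.0038],[0,0,-0.0038],[0,0,-0.0038],[0,0,0]], "dp": [[0.11,-0.4,1],[0.11,-0.4,1],[0.12,-0.4,1],[0.12,-0.4,1],[0.13,-0.4,1],[0.13,-0.4,1],[0,0,0]], "jaw": [-0.27,-0.27,-0.27,-0.27,-0.27,-0.27,-0.27]}}

```text
clock: 4.58
tool_pos: [0.4315, 0.2953, 0.0991]
eef_rot: [0.655, 0.756, -0.003, -0.0]
contact_force: [0.8, 0.1, -0.1]
opening: 0.635
```

```bash
python3 - <<'E'
from pl import *
plan((.436,.2955,.0105,98))
f,c=snap('wrist');cv2.imwrite('pics/w3.png',f)
E
```

```text
at [0.4315 0.2953 0.0991] th 98.14 tilt 0.38 open 0.635 t 4.58
4 turn [[-0.0002,0.0001,0.0001],[-0.0002,0.0002,0.0001],[-0.0002,0.0001,0.0001],[-0.0003,0.0002,0.0001]]
  dp [[-0,0.05,0.89],[-0,0.05,0.88],[-0,0.05,0.89],[-0.01,0.04,0.88]]
```

Emit:
{"method": "move_arm", "body": {"turn": [[0,0,0],[0,0,0],[0,0,0],[0,0,0],[0,0,0],[0,0,0]], "dp": [[0,0.18,0.5],[0,0,1],[0,0,1],[0,0,0.8],[0,0,0.24],[0,0,0]], "jaw": [-0.27,-0.27,-0.27,-0.27,-0.27,-0.27]}}

```text
clock: 5.13
tool_pos: [0.4406, 0.2974, 0.0125]
eef_rot: [0.657, 0.754, 0.0, 0.001]
contact_force: [0.2, 0.5, 0.7]
opening: 0.635
```

Emit:
{"method": "move_arm", "body": {"turn": [[0,0,0],[0,0,0],[0,0,0],[0,0,0],[0,0,0],[0,0,0]], "dp": [[0,0,0],[0,0,0],[0,0,0],[0,0,0],[0,0,0],[0,0,0]], "jaw": [0.5,0.5,0.5,0.5,0.5,0.5], "newtons": 20}}

```text
clock: 5.63
tool_pos: [0.4398, 0.2979, 0.0137]
eef_rot: [0.656, 0.755, 0.001, 0.0]
contact_force: [-0.1, -0.9, 6.5]
opening: 0.426
```

```bash
python3 - <<'E'
from pl import *
plan((.438,.297,.13,98),(.5545,.0936,.13,88.3))
E
```

```text
at [0.4398 0.2979 0.0137] th 97.96 tilt 0.11 open 0.426 t 5.63
10 turn [[0.0001,0,0],[0,0,0],[0.0001,0,0],[0,0,0],[0.0001,-0.0001,-0.0001],[0,0,0.003],[0,0,0.003],[0,0,0.003],[0,0,0.003],[0,0,0.003]]
  dp [[-0,-0.01,-0.93],[-0.01,-0.02,-0.93],[-0,-0.01,-0.93],[-0.01,-0.02,-0.93],[-0,-0.01,-0.93],[-0.97,0.39,-0],[-0.96,0.4,-0],[-0.95,0.42,-0],[-0.94,0.44,-0],[-0.94,0.46,-0]]
4 turn [[0,0,0.003],[0,0,0.003],[0,0,0.003],[0,0,0.0029]]
  dp [[-0.93,0.48,-0],[-0.92,0.49,-0],[-0.9,0.51,-0],[-0.9,0.53,-0]]
```

Emit:
{"method": "move_arm", "body": {"turn": [[0,0,0],[0,0,0],[0,0,0],[0,0,0],[0,0,0],[0,0,0.003],[0,0,0.003],[0,0,0.003],[0,0,0.003],[0,0,0.003]], "dp": [[0,0,-0.9],[0,0,-0.95],[0,0,-0.95],[0,0,-0.95],[0,0,-0.95],[-0.97,0.39,0],[-0.96,0.4,0],[-0.95,0.42,0],[-0.94,0.44,0],[-0.94,0.46,0]], "jaw": [0.5,0.5,0.5,0.5,0.5,0.5,0.5,0.5,0.5,0.5]}}

```text
clock: 6.47
tool_pos: [0.5042, 0.1833, 0.1305]
eef_rot: [0.691, 0.723, 0.0, 0.0]
contact_force: [0.4, -0.5, -0.7]
opening: 0.432
```

Emit:
{"method": "move_arm", "body": {"turn": [[0,0,0.003],[0,0,0.003],[0,0,0.003],[0,0,0.003],[0,0,0],[0,0,0]], "dp": [[-0.93,0.48,0],[-0.92,0.49,0],[-0.9,0.51,0],[-0.8,0.53,0],[0,0,0],[0,0,0]], "jaw": [0.5,0.5,0.5,0.5,0.5,0.5]}}

```text
clock: 6.97
tool_pos: [0.5561, 0.0947, 0.1301]
eef_rot: [0.719, 0.695, -0.0, 0.0]
contact_force: [-0.6, 0.2, -0.7]
opening: 0.427
```

```bash
python3 - <<'E'
from pl import *
plan((.5545,.0936,.0675,88.3))
f,c=snap('wrist');cv2.imwrite('pics/w4.png',f)
f,c=snap('top');crop(f,180,120,120,100,6,'t4.png')
E
```

```text
at [0.5561 0.0947 0.1301] th 88.06 tilt 0.05 open 0.427 t 6.97
3 turn [[0,0,-0.0002],[0,0.0001,-0.0002],[0.0001,0,-0.0003]]
  dp [[-0.01,-0.02,0.84],[-0.02,-0.02,0.83],[-0.01,-0.02,0.84]]
```

```bash
python3 - <<'E'
from h import *
f=cv2.imread('pics/w4.png');crop(f,180,10,300,140,2,'x.png',1.0)
crop(f,190,30,130,110,6,'w4a.png',1.5);crop(f,380,30,130,110,6,'w4b.png',1.5)
f,c=snap('scene');cv2.imwrite('pics/s4.png',(255*(f/255.)**.6).astype(np.uint8))
E
python3 - <<'E'
from fit import *
d=r.snapshot('wrist');st=r.get_state();c=cam(d,st);f=d['frame']
print(st['tool_pos'])
crop(f,190,230,250,60,3,'w4c.png',1.8)
print(fit(c,[[-74,74,14],[74,74,14],[74,-74,14]],[(214.7,59.7),(456.5,59.2),(424,272)],[.59,.125,0],.05))
print(fit(c,[[-95,235,50],[85,235,50],[-70,235,50]],[(191.5,51),(473,29),(235,47)],[.61,-.02,0],0))
E
```

```text
[0.55479615 0.09817363 0.13041735]
(array([ 0.59011492,  0.12951132, -0.0235678 ]), array([[-0.3, -0. ],
       [ 0.2, -0.9],
       [ 0.1,  1.5]]))
(array([ 0.60627647, -0.01825357,  0.03951134]), array([[ 1.7, -0.5],
       [ 1.7,  0.1],
       [-3.4,  0.6]]))
```

```bash
cat > tf.py <<'E'
from fit import *
from pl import yaw
def tcam(d):
    M=np.array(d['tool_from_camera']);return d['mtx'],M[:3,3],M[:3,:3]
def avgst(n=5):
    P=[];Q=[]
    for _ in range(n):
        r.snapshot('wrist');s=r.get_state();P.append(s['tool_pos']);Q.append(yaw(s['eef_rot']))
    return np.mean(P,0),np.degrees(np.mean(Q)),np.std(P,0)
E
python3 - <<'E'
from tf import *
d=r.snapshot('wrist');c=tcam(d)
p,th,sd=avgst();print(p.round(4),round(th,2),sd.round(4))
b=p2w(c,280,256,-.024);print('button in tool',b.round(4))
zt=p[2]-.064
for n,q in(('rl',(214.7,59.7)),('rr',(456.5,59.2)),('fr',(424,278))):print(n,p2w(c,*q,zt).round(4))
# sled fit in tool frame: tool x=+y world; build with flipped z: object pts (x->?), solve manually
from scipy.optimize import least_squares
obj=np.array([[-74,74],[74,74],[74,-74]])/1000.
pix=np.array([(214.7,59.7),(456.5,59.2),(424,278)])
def W(q):
    # sled axes in tool: ex ~ tool y, ey ~ tool x
    a=q[2];ey=np.array([np.cos(a),np.sin(a)]);ex=np.array([-np.sin(a),np.cos(a)])
    P=q[:2]+obj[:,:1]*ex+obj[:,1:]*ey
    return np.c_[P,np.full(3,zt)]
s=least_squares(lambda q:(w2p(c,W(q))-pix).ravel(),[.03,.03,0]);print(s.x.round(4),s.fun.round(1))
E
```

```text
[0.5551 0.0975 0.1303] 88.36 [0.0001 0.0003 0.    ]
button in tool [ 0.0184  0.0002 -0.024 ]
rl [ 0.1059 -0.0396  0.0663]
rr [0.106  0.108  0.0663]
fr [-0.0452  0.1092  0.0663]
[0.0314 0.0343 0.0017] [ 0.2  0.6  0.5  1.3 -0.9 -3. ]
```

Emit:
{"method": "move_arm", "body": {"turn": [[0,0,0],[0,0,0],[0,0,0],[0,0,0],[0,0,0],[0,0,0],[0,0,0]], "dp": [[-0.08,-0.07,0.5],[0,0,0.6],[0,0,0.6],[0,0,0.5],[0,0,0.2],[0,0,0],[0,0,0]], "jaw": [0.5,0.5,0.5,0.5,0.5,0.5,0.5]}}

```text
clock: 8.05
tool_pos: [0.5537, 0.095, 0.0704]
eef_rot: [0.718, 0.697, 0.0, 0.0]
contact_force: [0.7, 0.3, -0.1]
opening: 0.429
```

Emit:
{"method": "move_arm", "body": {"turn": [[0,0,0],[0,0,0],[0,0,0],[0,0,0],[0,0,0],[0,0,0],[0,0,0],[0,0,0],[0,0,0]], "dp": [[0,0,0.06],[0,0,0],[0,0,0],[0,0,0],[0,0,-0.5],[0,0,-1],[0,0,-1],[0,0,-1],[0,0,-1]], "jaw": [0.5,-0.1,-0.1,-0.1,-0.1,-0.1,-0.3,-0.3,-0.3]}}

```text
clock: 8.8
tool_pos: [0.5534, 0.0946, 0.1824]
eef_rot: [0.718, 0.696, -0.0, -0.0]
contact_force: [0.1, 0.3, 0.5]
opening: 0.65
```

```bash
python3 - <<'E'
from pl import *
plan((.45,.30,.19,90),(.4531,.411,.10,97))
f,c=snap('scene');crop(f,260,140,200,100,4,'s5.png')
E
```

```text
at [0.5534 0.0946 0.1824] th 88.28 tilt 0.02 open 0.65 t 8.8
10 turn [[0,0,-0.0005],[0,0,-0.0005],[0,0,-0.0005],[0,0,-0.0005],[0,0,-0.0006],[0,0,-0.0005],[0,0,-0.0006],[0,0,-0.0005],[0,0,-0.0006],[0,0,-0.0039]]
  dp [[0.9,-0.49,-0.03],[0.9,-0.48,-0.03],[0.9,-0.48,-0.03],[0.9,-0.48,-0.04],[0.91,-0.48,-0.03],[0.91,-0.47,-0.04],[0.91,-0.47,-0.03],[0.91,-0.46,-0.04],[0.9,-0.46,-0.03],[0.89,0.02,0.72]]
4 turn [[0,0,-0.0039],[0,0,-0.0039],[0,0,-0.0039],[0,0,-0.0038]]
  dp [[0.89,0.05,0.72],[0.89,0.07,0.72],[0.88,0.09,0.72],[0.88,0.11,0.72]]
```

Emit:
{"method": "move_arm", "body": {"turn": [[0,0,-0.0005],[0,0,-0.0005],[0,0,-0.0005],[0,0,-0.0005],[0,0,-0.0005],[0,0,-0.0005],[0,0,-0.0005],[0,0,-0.0005],[0,0,-0.0005],[0,0,-0.004]], "dp": [[0.9,-0.48,0],[0.9,-0.48,0],[0.9,-0.48,0],[0.9,-0.48,0],[0.9,-0.48,0],[0.9,-0.48,0],[0.9,-0.48,0],[0.9,-0.48,0],[0.9,-0.46,0],[0.9,0.02,0.6]], "jaw": [-0.5,-0.5,-0.5,-0.5,-0.5,-0.5,-0.5,-0.5,-0.5,-0.5]}}

```text
clock: 9.68
tool_pos: [0.4487, 0.3242, 0.1683]
eef_rot: [0.698, 0.716, 0.002, -0.0]
contact_force: [0.3, 0.7, -1.4]
opening: 0.75
```

Emit:
{"method": "move_arm", "body": {"turn": [[0,0,-0.004],[0,0,-0.004],[0,0,-0.004],[0,0,-0.004],[0,0,0],[0,0,0],[0,0,0],[0,0,0]], "dp": [[0.9,0.05,0.7],[0.9,0.07,0.7],[0.85,0.09,0.7],[0.85,0.11,0.7],[0,0,0],[0,0,0],[0,0,0],[0,0,0]], "jaw": [-0.5,-0.5,-0.5,-0.5,-0.5,-0.5,-0.5,-0.5]}}

```text
clock: 10.35
tool_pos: [0.4537, 0.4082, 0.0969]
eef_rot: [0.663, 0.749, 0.0, 0.001]
contact_force: [0.2, -0.5, -0.1]
opening: 0.751
```

```bash
cat > look.py <<'E'
from tf import *
import sys
n=sys.argv[1]
d=r.snapshot('wrist');f=d['frame'];cv2.imwrite(f'pics/{n}.png',f)
p,th,sd=avgst(2);print(p.round(4),round(th,2),r.get_state()['qd'].round(3).tolist(),r.get_state()['opening'])
E
python3 look.py w6
```

```text
[0.4538 0.4085 0.097 ] 97.01 [-0.004, 0.003, -0.004, -0.002, -0.001, -0.002, -0.001] 0.7473531664379514
```

```bash
cat > bs.py <<'E'
# usage: bs.py u_btn v_btn u_scr v_scr [tcp_z [top_z]]  -> oxi centre in tool frame
from tf import *
import sys
a=list(map(float,sys.argv[1:5]));z=float(sys.argv[5]);top=float(sys.argv[6]) if len(sys.argv)>6 else .036
c=tcam(r.snapshot('wrist'))
b=p2w(c,a[0],a[1],z-top)[:2];s=p2w(c,a[2],a[3],z-top)[:2]
d=s-b;L=np.linalg.norm(d);d/=L
ctr=(b+d*.0205+s-d*.0075)/2
print('btn',b.round(4),'scr',s.round(4),'L',L.round(4),'centre tool',ctr.round(4),'units',(ctr/.025).round(2),'axis deg',np.degrees(np.arctan2(d[1],d[0])).round(1))
E
python3 bs.py 279 187 279 226.5 .097
```

```text
btn [ 0.0272 -0.0006] scr [-0.0013 -0.0006] L 0.0284 centre tool [ 0.0064 -0.0006] units [ 0.26 -0.03] axis deg -179.9
```

Emit:
{"method": "move_arm", "body": {"turn": [[0,0,0],[0,0,0],[0,0,0],[0,0,0],[0,0,0],[0,0,0]], "dp": [[0.26,-0.03,0.8],[0,0,1],[0,0,0.9],[0,0,0.5],[0,0,0.22],[0,0,0]], "jaw": [-0.5,-0.5,-0.5,-0.5,-0.5,-0.5]}}

```text
clock: 11.05
tool_pos: [0.4511, 0.4151, 0.0099]
eef_rot: [0.662, 0.749, -0.001, 0.0]
contact_force: [0.4, -0.7, 0.3]
opening: 0.751
```

Emit:
{"method": "move_arm", "body": {"turn": [[0,0,0],[0,0,0],[0,0,0],[0,0,0],[0,0,0],[0,0,0]], "dp": [[0,0,0],[0,0,0],[0,0,0],[0,0,0],[0,0,0],[0,0,0]], "jaw": [0.5,0.5,0.5,0.5,0.5,0.5]}}

```text
clock: 11.55
tool_pos: [0.4519, 0.4161, 0.0115]
eef_rot: [0.662, 0.749, 0.001, 0.0]
contact_force: [0.3, -0.0, 4.5]
opening: 0.431
```

```bash
python3 - <<'E'
from pl import *
s=r.get_state();x,y,z=s['tool_pos']
plan((.454,.412,.13,97),(.5545,.162,.13,88.3))
E
```

```text
at [0.4519 0.4161 0.0115] th 97.08 tilt 0.07 open 0.431 t 11.55
10 turn [[0,0,0],[0,0,0.0001],[0.0001,0,0],[0,-0.0001,0.0001],[0.0001,0,0],[0,0,0.0022],[0,0,0.0022],[0,0,0.0022],[0,0,0.0022],[0,0,0.0022]]
  dp [[-0.03,0.01,-0.95],[-0.04,0.02,-0.95],[-0.03,0.01,-0.95],[-0.04,0.01,-0.95],[-0.03,0.02,-0.94],[-0.95,0.25,-0],[-0.94,0.26,-0],[-0.94,0.28,-0],[-0.94,0.29,-0],[-0.93,0.3,-0]]
6 turn [[0,0,0.0022],[0,0,0.0022],[0,0,0.0022],[0,0,0.0022],[0,0,0.0022],[0,0,0.0022]]
  dp [[-0.93,0.32,-0],[-0.92,0.33,-0],[-0.92,0.34,-0],[-0.91,0.36,-0],[-0.91,0.37,-0],[-0.9,0.38,-0]]
```

Emit:
{"method": "move_arm", "body": {"turn": [[0,0,0],[0,0,0],[0,0,0],[0,0,0],[0,0,0],[0,0,0.0022],[0,0,0.0022],[0,0,0.0022],[0,0,0.0022],[0,0,0.0022]], "dp": [[0,0,-0.9],[0,0,-0.95],[0,0,-0.95],[0,0,-0.95],[0,0,-0.95],[-0.95,0.25,0],[-0.95,0.26,0],[-0.95,0.28,0],[-0.95,0.29,0],[-0.95,0.3,0]], "jaw": [0.5,0.5,0.5,0.5,0.5,0.5,0.5,0.5,0.5,0.5]}}

```text
clock: 12.38
tool_pos: [0.4974, 0.2996, 0.1282]
eef_rot: [0.688, 0.726, -0.0, 0.0]
contact_force: [0.9, -0.4, 0.4]
opening: 0.43
```

Emit:
{"method": "move_arm", "body": {"turn": [[0,0,0.0022],[0,0,0.0022],[0,0,0.0022],[0,0,0.0022],[0,0,0.0022],[0,0,0.0022],[0,0,0],[0,0,0],[0,0,0]], "dp": [[-0.93,0.32,0],[-0.93,0.33,0],[-0.93,0.34,0],[-0.93,0.36,0],[-0.93,0.37,0],[-0.9,0.4,0],[0,0,0],[0,0,0],[0,0,0]], "jaw": [0.5,0.5,0.5,0.5,0.5,0.5,0.5,0.5,0.5]}}

```text
clock: 13.13
tool_pos: [0.5525, 0.1641, 0.1283]
eef_rot: [0.717, 0.697, 0.0, -0.0]
contact_force: [-0.5, 0.6, -0.5]
opening: 0.431
```

```bash
python3 look.py w7; python3 - <<'E'
from h import *
f=cv2.imread('pics/w7.png');crop(f,190,120,270,190,3,'w7a.png',1.6)
E
```

```text
[0.5523 0.165  0.1284] 88.53 [0.002, -0.001, 0.007, -0.001, -0.001, 0.002, 0.001] 0.4289909631178873
```

```bash
python3 - <<'E'
from tf import *
c=tcam(r.snapshot('wrist'))
for q,z in(((231,169),.0784),((441,170),.0784),((231,171.5),.0644),((448.5,173),.0644)):print(p2w(c,*q,z).round(4))
E
```

```text
[ 0.036  -0.0348  0.0784]
[0.0352 0.1154 0.0784]
[ 0.0371 -0.0327  0.0644]
[0.0359 0.1136 0.0644]
```

Emit:
{"method": "move_arm", "body": {"turn": [[0,0,0],[0,0,0],[0,0,0],[0,0,0],[0,0,0],[0,0,0],[0,0,0]], "dp": [[-0.12,0.12,0.5],[0,0,0.6],[0,0,0.6],[0,0,0.5],[0,0,0.18],[0,0,0],[0,0,0]], "jaw": [0.5,0.5,0.5,0.5,0.5,0.5,0.5]}}

```text
clock: 13.92
tool_pos: [0.5557, 0.1603, 0.0683]
eef_rot: [0.717, 0.697, -0.0, -0.0]
contact_force: [0.2, 0.2, -0.8]
opening: 0.426
```

Emit:
{"method": "move_arm", "body": {"turn": [[0,0,0],[0,0,0],[0,0,0],[0,0,0],[0,0,0],[0,0,0],[0,0,0],[0,0,0],[0,0,0]], "dp": [[0,0,0.04],[0,0,0],[0,0,0],[0,0,0],[0,0,-0.5],[0,0,-1],[0,0,-1],[0,0,-1],[0,0,-1]], "jaw": [0.5,-0.1,-0.1,-0.1,-0.1,-0.1,-0.3,-0.3,-0.3]}}

```text
clock: 14.67
tool_pos: [0.5557, 0.1601, 0.1824]
eef_rot: [0.717, 0.697, 0.0, 0.0]
contact_force: [0.2, -0.5, 0.4]
opening: 0.652
```

```bash
python3 - <<'E'
from pl import *
plan((.558,.304,.15,None))
f,c=snap('scene');crop(f,260,140,200,100,4,'s8.png')
E
```

```text
at [0.5557 0.1601 0.1824] th 88.39 tilt 0.03 open 0.652 t 14.67
6 turn [[0,0,0],[0,0,0],[0,0,0],[0,0,0],[0,0,0],[0.0001,0,0]]
  dp [[0.96,-0.01,0.22],[0.96,-0.01,0.22],[0.96,-0.01,0.21],[0.96,-0.01,0.22],[0.96,-0.02,0.21],[0.95,-0.01,0.22]]
```

```bash
python3 - <<'E'
from pl import *
plan((.558,.302,.12,35),n=None)
E
```

```text
at [0.5583 0.1616 0.1871] th 88.38 tilt 0.5 open 0.648 t 14.72
8 turn [[0.0001,-0.0001,0.0185],[0.0001,-0.0001,0.0185],[0.0001,-0.0002,0.0185],[0.0001,-0.0001,0.0186],[0.0001,-0.0002,0.0185],[0.0001,-0.0001,0.0186],[0.0001,-0.0002,0.0185],[0.0002,-0.0001,0.0186]]
  dp [[0.7,-0.02,0.34],[0.69,-0.11,0.34],[0.68,-0.18,0.34],[0.65,-0.26,0.33],[0.62,-0.34,0.34],[0.57,-0.4,0.33],[0.52,-0.47,0.34],[0.47,-0.53,0.33]]
```

Emit:
{"method": "move_arm", "body": {"turn": [[0,0,0.0185],[0,0,0.0185],[0,0,0.0185],[0,0,0.0185],[0,0,0.0185],[0,0,0.0185],[0,0,0.0185],[0,0,0.0185],[0,0,0],[0,0,0]], "dp": [[0.7,0,0.3],[0.7,-0.1,0.3],[0.68,-0.18,0.35],[0.65,-0.26,0.35],[0.62,-0.34,0.35],[0.57,-0.4,0.35],[0.52,-0.47,0.35],[0.47,-0.53,0.35],[0,0,0],[0,0,0]], "jaw": [-0.5,-0.5,-0.5,-0.5,-0.5,-0.5,-0.5,-0.5,-0.5,-0.5]}}

```text
clock: 15.55
tool_pos: [0.5553, 0.3015, 0.113]
eef_rot: [0.953, 0.304, -0.0, -0.0]
contact_force: [0.7, -0.8, -0.0]
opening: 0.749
```

Emit:
{"method": "move_arm", "body": {"turn": [[0,0,0],[0,0,0]], "dp": [[0,0,0],[0,0,0]], "jaw": [-0.5,-0.5]}}

```text
clock: 15.72
tool_pos: [0.5567, 0.2987, 0.1135]
eef_rot: [0.953, 0.301, 0.0, 0.001]
contact_force: [-0.3, -0.4, 0.5]
opening: 0.753
```

```bash
python3 look.py w9
```

```text
[0.5566 0.2992 0.1133] 35.04 [-0.007, 0.003, -0.003, -0.002, -0.003, -0.001, -0.003] 0.7496940802412624
```

```bash
python3 bs.py 273.5 235 274 199.5 .1133
```

```text
btn [-0.0142 -0.0043] scr [ 0.014  -0.0037] L 0.0282 centre tool [ 0.0064 -0.0039] units [ 0.26 -0.15] axis deg 1.2
```

Emit:
{"method": "move_arm", "body": {"turn": [[0,0,-0.003],[0,0,0],[0,0,0],[0,0,0],[0,0,0],[0,0,0]], "dp": [[0.26,-0.15,0.9],[0,0,1],[0,0,1],[0,0,0.9],[0,0,0.3],[0,0,0]], "jaw": [-0.5,-0.5,-0.5,-0.5,-0.5,-0.5]}}

```text
clock: 16.42
tool_pos: [0.5579, 0.3063, 0.0083]
eef_rot: [0.951, 0.311, -0.002, 0.001]
contact_force: [0.3, -0.2, -0.2]
opening: 0.749
```

Emit:
{"method": "move_arm", "body": {"turn": [[0,0,0],[0,0,0],[0,0,0],[0,0,0],[0,0,0],[0,0,0]], "dp": [[0,0,0],[0,0,0],[0,0,0],[0,0,0],[0,0,0],[0,0,0]], "jaw": [0.5,0.5,0.5,0.5,0.5,0.5]}}

```text
clock: 16.92
tool_pos: [0.5599, 0.3077, 0.0114]
eef_rot: [0.951, 0.31, 0.001, -0.0]
contact_force: [-1.1, -1.2, 6.1]
opening: 0.429
```

```bash
python3 - <<'E'
from pl import *
s=r.get_state();x,y,z=s['tool_pos']
plan((x,y,.13,36),(.6276,.093,.13,88.3))
E
```

```text
at [0.5599 0.3077 0.0114] th 36.16 tilt 0.11 open 0.429 t 16.92
10 turn [[0,-0.0001,0.0001],[0,0,0.0001],[0,-0.0001,0.0001],[0,0,0.0001],[0.0001,-0.0001,0.0001],[0,0,-0.0161],[0,0,-0.0162],[0,0,-0.0161],[0,0,-0.0162],[0,0,-0.0161]]
  dp [[0,0,-0.95],[0,0,-0.95],[0,0,-0.95],[0,0,-0.95],[0.01,0,-0.94],[-0.32,0.95,-0],[-0.41,0.91,-0],[-0.5,0.87,-0],[-0.59,0.81,-0],[-0.67,0.75,-0]]
4 turn [[0,0,-0.0162],[0,0,-0.0161],[0,0,-0.0162],[0,0,-0.0161]]
  dp [[-0.74,0.67,-0],[-0.8,0.6,-0],[-0.86,0.51,-0],[-0.91,0.42,-0.01]]
```

Emit:
{"method": "move_arm", "body": {"turn": [[0,0,0],[0,0,0],[0,0,0],[0,0,0],[0,0,0],[0,0,-0.0161],[0,0,-0.0161],[0,0,-0.0161],[0,0,-0.0161],[0,0,-0.0161]], "dp": [[0,0,-0.9],[0,0,-0.95],[0,0,-0.95],[0,0,-0.95],[0,0,-0.95],[-0.32,0.95,0],[-0.41,0.91,0],[-0.5,0.87,0],[-0.59,0.81,0],[-0.67,0.75,0]], "jaw": [0.5,0.5,0.5,0.5,0.5,0.5,0.5,0.5,0.5,0.5]}}

```text
clock: 17.75
tool_pos: [0.5972, 0.1868, 0.1278]
eef_rot: [0.841, 0.541, -0.0, 0.0]
contact_force: [-0.7, -0.0, -0.3]
opening: 0.43
```

Emit:
{"method": "move_arm", "body": {"turn": [[0,0,-0.0161],[0,0,-0.0161],[0,0,-0.0161],[0,0,-0.0161],[0,0,0],[0,0,0],[0,0,0],[0,0,0]], "dp": [[-0.74,0.67,0],[-0.8,0.6,0],[-0.86,0.51,0],[-0.91,0.42,0],[0,0,0],[0,0,0],[0,0,0],[0,0,0]], "jaw": [0.5,0.5,0.5,0.5,0.5,0.5,0.5,0.5]}}

```text
clock: 18.42
tool_pos: [0.6266, 0.0947, 0.1279]
eef_rot: [0.717, 0.697, 0.0, -0.001]
contact_force: [-0.7, 0.7, -1.4]
opening: 0.432
```

```bash
python3 look.py w10; python3 - <<'E'
from h import *
f=cv2.imread('pics/w10.png');crop(f,90,10,400,300,2,'w10a.png',1.6)
E
```

```text
[0.6267 0.0944 0.1279] 88.46 [0.005, 0.001, 0.005, -0.002, 0.003, 0.002, 0.003] 0.43358483953352517
```

```bash
python3 - <<'E'
from tf import *
c=tcam(r.snapshot('wrist'))
for q,z in(((341.5,64),.0639),((99,63.5),.0639)):print(p2w(c,*q,z).round(4))
print('D btn', p2w(c,90+141/2,10+410/2,.1279-.092).round(4),'C btn',p2w(c,90+114/2,10+179/2,.1279-.092).round(4))
print('B scr top edge / bottom', p2w(c,90+382/2,10+483/2,-.025).round(4),p2w(c,90+382/2,10+425/2,-.02).round(4))
E
```

```text
[0.1031 0.0375 0.0639]
[ 0.1036 -0.1094  0.0639]
D btn [ 0.0161 -0.0724  0.0359] C btn [ 0.0825 -0.072   0.0359]
B scr top edge / bottom [ 0.021   0.0006 -0.025 ] [ 0.0322  0.0006 -0.02  ]
```

Emit:
{"method": "move_arm", "body": {"turn": [[0,0,0],[0,0,0],[0,0,0],[0,0,0],[0,0,0],[0,0,0],[0,0,0]], "dp": [[-0.16,0,0.5],[0,0,0.6],[0,0,0.6],[0,0,0.5],[0,0,0.18],[0,0,0],[0,0,0]], "jaw": [0.5,0.5,0.5,0.5,0.5,0.5,0.5]}}

```text
clock: 19.2
tool_pos: [0.6265, 0.0892, 0.0685]
eef_rot: [0.717, 0.697, -0.0, -0.0]
contact_force: [-3.2, 1.3, 7.0]
opening: 0.432
```

Emit:
{"method": "move_arm", "body": {"turn": [[0,0,0],[0,0,0],[0,0,0],[0,0,0],[0,0,0],[0,0,0],[0,0,0],[0,0,0],[0,0,0]], "dp": [[0,0,0.04],[0,0,0],[0,0,0],[0,0,0],[0,0,-0.5],[0,0,-1],[0,0,-1],[0,0,-1],[0,0,-1]], "jaw": [0.5,-0.1,-0.1,-0.1,-0.1,-0.1,-0.3,-0.3,-0.3]}}

```text
clock: 19.95
tool_pos: [0.627, 0.0887, 0.1815]
eef_rot: [0.717, 0.697, 0.0, -0.0]
contact_force: [0.4, 1.4, -0.4]
opening: 0.648
```

```bash
python3 - <<'E'
from pl import *
plan((.5573,.415,.12,29.5))
f,c=snap('scene');crop(f,260,140,200,100,4,'s11.png')
E
```

```text
at [0.627  0.0887 0.1815] th 88.35 tilt 0.02 open 0.648 t 19.95
10 turn [[0,0,0.0117],[0,0,0.0117],[0,0,0.0117],[0,0,0.0117],[0,0,0.0117],[0,0,0.0117],[0,0,0.0117],[0,0,0.0117],[0,0,0.0116],[0,0,0.0117]]
  dp [[0.93,-0.23,0.18],[0.91,-0.29,0.18],[0.88,-0.36,0.18],[0.85,-0.42,0.17],[0.82,-0.48,0.18],[0.78,-0.54,0.17],[0.74,-0.6,0.18],[0.7,-0.65,0.17],[0.65,-0.7,0.18],[0.59,-0.75,0.17]]
4 turn [[0,0,0.0116],[0,0,0.0117],[0,0,0.0116],[0,0,0.0117]]
  dp [[0.53,-0.79,0.18],[0.48,-0.83,0.17],[0.41,-0.86,0.18],[0.35,-0.89,0.17]]
```

Emit:
{"method": "move_arm", "body": {"turn": [[0,0,0.0117],[0,0,0.0117],[0,0,0.0117],[0,0,0.0117],[0,0,0.0117],[0,0,0.0117],[0,0,0.0117],[0,0,0.0117],[0,0,0.0117],[0,0,0.0117]], "dp": [[0.93,-0.23,0],[0.91,-0.29,0],[0.88,-0.36,0.1],[0.85,-0.42,0.2],[0.82,-0.48,0.2],[0.78,-0.54,0.2],[0.74,-0.6,0.2],[0.7,-0.65,0.2],[0.65,-0.7,0.2],[0.6,-0.75,0.2]], "jaw": [-0.5,-0.5,-0.5,-0.5,-0.5,-0.5,-0.5,-0.5,-0.5,-0.5]}}

```text
clock: 20.83
tool_pos: [0.5774, 0.3231, 0.1424]
eef_rot: [0.92, 0.391, 0.0, -0.0]
contact_force: [-0.2, 0.7, -0.0]
opening: 0.748
```

Emit:
{"method": "move_arm", "body": {"turn": [[0,0,0.0117],[0,0,0.0117],[0,0,0.0117],[0,0,0.0117],[0,0,0],[0,0,0],[0,0,0],[0,0,0]], "dp": [[0.53,-0.79,0.25],[0.48,-0.83,0.25],[0.41,-0.86,0.25],[0.35,-0.89,0.25],[0,0,0],[0,0,0],[0,0,0],[0,0,0]], "jaw": [-0.5,-0.5,-0.5,-0.5,-0.5,-0.5,-0.5,-0.5]}}

```text
clock: 21.5
tool_pos: [0.5587, 0.4133, 0.1176]
eef_rot: [0.968, 0.253, 0.0, 0.001]
contact_force: [-0.6, 0.8, 1.6]
opening: 0.752
```

```bash
python3 look.py w12
```

```text
[0.5586 0.4136 0.1176] 29.27 [-0.006, 0.002, -0.004, -0.002, -0.003, -0.001, -0.001] 0.7529916530447135
```

```bash
python3 bs.py 267 238.5 267.5 203.5 .1176
```

```text
btn [-0.0189 -0.0094] scr [ 0.0097 -0.0087] L 0.0285 centre tool [ 0.0019 -0.0089] units [ 0.08 -0.35] axis deg 1.5
```

Emit:
{"method": "move_arm", "body": {"turn": [[0,0,-0.003],[0,0,0],[0,0,0],[0,0,0],[0,0,0],[0,0,0]], "dp": [[0.08,-0.35,0.9],[0,0,1],[0,0,1],[0,0,1],[0,0,0.35],[0,0,0]], "jaw": [-0.5,-0.5,-0.5,-0.5,-0.5,-0.5]}}

```text
clock: 22.2
tool_pos: [0.5536, 0.422, 0.0084]
eef_rot: [0.965, 0.263, -0.002, 0.001]
contact_force: [0.1, -1.2, 0.1]
opening: 0.749
```

Emit:
{"method": "move_arm", "body": {"turn": [[0,0,0],[0,0,0],[0,0,0],[0,0,0],[0,0,0],[0,0,0]], "dp": [[0,0,0],[0,0,0],[0,0,0],[0,0,0],[0,0,0],[0,0,0]], "jaw": [0.5,0.5,0.5,0.5,0.5,0.5]}}

```text
clock: 22.7
tool_pos: [0.5559, 0.4242, 0.0124]
eef_rot: [0.965, 0.262, 0.001, -0.0]
contact_force: [-0.8, -0.8, 6.0]
opening: 0.434
```

```bash
python3 - <<'E'
from pl import *
s=r.get_state();x,y,z=s['tool_pos']
plan((x,y,.13,31),(.6286,.159,.13,88.3))
E
```

```text
at [0.5559 0.4242 0.0124] th 30.44 tilt 0.12 open 0.434 t 22.7
10 turn [[0,-0.0001,-0.0003],[0,-0.0001,-0.0003],[0,0,-0.0003],[0,-0.0001,-0.0003],[0,0,-0.0004],[0,0,-0.0145],[0,0,-0.0145],[0,0,-0.0145],[0,0,-0.0145],[0,0,-0.0144]]
  dp [[0,0,-0.94],[0,0,-0.94],[0,0,-0.94],[0,0,-0.94],[0.01,0,-0.94],[-0.27,0.96,-0],[-0.36,0.93,-0],[-0.44,0.9,-0],[-0.52,0.85,-0],[-0.6,0.8,-0]]
6 turn [[0,0,-0.0145],[0,0,-0.0144],[0,0,-0.0145],[0,0,-0.0144],[0,0,-0.0145],[0,0,-0.0144]]
  dp [[-0.67,0.75,-0],[-0.73,0.68,-0],[-0.79,0.62,-0],[-0.84,0.54,-0],[-0.89,0.46,-0],[-0.92,0.38,-0.01]]
```

Emit:
{"method": "move_arm", "body": {"turn": [[0,0,0],[0,0,0],[0,0,0],[0,0,0],[0,0,-0.0015],[0,0,-0.0145],[0,0,-0.0145],[0,0,-0.0145],[0,0,-0.0145],[0,0,-0.0145]], "dp": [[0,0,-0.9],[0,0,-0.95],[0,0,-0.95],[0,0,-0.95],[0,0,-0.95],[-0.27,0.96,0],[-0.36,0.93,0],[-0.44,0.9,0],[-0.52,0.85,0],[-0.6,0.8,0]], "jaw": [0.5,0.5,0.5,0.5,0.5,0.5,0.5,0.5,0.5,0.5]}}

```text
clock: 23.53
tool_pos: [0.5878, 0.3021, 0.1285]
eef_rot: [0.877, 0.48, -0.0, 0.0]
contact_force: [-0.0, 0.0, -1.0]
opening: 0.428
```

Emit:
{"method": "move_arm", "body": {"turn": [[0,0,-0.0145],[0,0,-0.0145],[0,0,-0.0145],[0,0,-0.0145],[0,0,-0.0145],[0,0,-0.0145],[0,0,0],[0,0,0],[0,0,0],[0,0,0]], "dp": [[-0.67,0.75,0],[-0.73,0.68,0],[-0.79,0.62,0],[-0.84,0.54,0],[-0.89,0.46,0],[-0.92,0.38,0],[0,0,0],[0,0,0],[0,0,0],[0,0,0]], "jaw": [0.5,0.5,0.5,0.5,0.5,0.5,0.5,0.5,0.5,0.5]}}

```text
clock: 24.37
tool_pos: [0.627, 0.1608, 0.1287]
eef_rot: [0.716, 0.698, 0.0, -0.001]
contact_force: [-0.1, 0.4, -1.2]
opening: 0.43
```

```bash
python3 look.py w13; python3 - <<'E'
from h import *
f=cv2.imread('pics/w13.png');crop(f,90,100,400,220,2,'w13a.png',1.6)
f,c=snap('scene');crop(f,260,140,200,100,4,'s13.png')
E
```

```text
[0.6272 0.1605 0.1286] 88.53 [0.005, -0.0, 0.005, 0.0, 0.002, 0.001, 0.003] 0.42700970068916183
```

```bash
python3 - <<'E'
from tf import *
c=tcam(r.snapshot('wrist'))
print('C btn',p2w(c,163.5,214,.1286-.092).round(4))
for q,z in(((90+493/2,100+140/2),.0646),((90+62/2,100+142/2),.0646),((90+488/2,100+135/2),.0786),((90+66/2,100+134/2),.0786)):print(p2w(c,*q,z).round(4))
E
```

```text
C btn [ 0.0165 -0.0708  0.0366]
[0.038  0.0381 0.0646]
[ 0.0374 -0.1067  0.0646]
[0.037  0.0388 0.0786]
[ 0.0375 -0.1119  0.0786]
```

Emit:
{"method": "move_arm", "body": {"turn": [[0,0,0],[0,0,0],[0,0,0],[0,0,0],[0,0,0],[0,0,0],[0,0,0]], "dp": [[-0.06,0.04,0.5],[0,0,0.6],[0,0,0.6],[0,0,0.5],[0,0,0.18],[0,0,0],[0,0,0]], "jaw": [0.5,0.5,0.5,0.5,0.5,0.5,0.5]}}

```text
clock: 25.2
tool_pos: [0.6285, 0.1572, 0.0685]
eef_rot: [0.717, 0.697, -0.0, -0.0]
contact_force: [0.6, 0.7, -0.3]
opening: 0.429
```

Emit:
{"method": "move_arm", "body": {"turn": [[0,0,0],[0,0,0],[0,0,0],[0,0,0],[0,0,0],[0,0,0],[0,0,0],[0,0,0],[0,0,0]], "dp": [[0,0,0.03],[0,0,0],[0,0,0],[0,0,0],[0,0,-0.5],[0,0,-1],[0,0,-1],[0,0,-1],[0,0,-1]], "jaw": [0.5,-0.1,-0.1,-0.1,-0.1,-0.1,-0.3,-0.3,-0.3]}}

```text
clock: 25.95
tool_pos: [0.6286, 0.1573, 0.1829]
eef_rot: [0.717, 0.697, 0.0, 0.0]
contact_force: [0.4, -0.5, 0.2]
opening: 0.648
```

Emit:
{"method": "move_arm", "body": {"turn": [[0,0,0],[0,0,0],[0,0,0],[0,0,0],[0,0,0],[0,0,0],[0,0,0],[0,0,0],[0,0,0]], "dp": [[0,-1,-1],[0,-1,-0.5],[0,-1,-0.5],[0,-1,0],[0,-1,0],[0,-1,0],[0,0,0],[0,0,0],[0,0,0]], "jaw": [-0.5,-0.5,-0.5,-0.5,-0.5,-0.5,-0.5,-0.5,-0.5]}}

```text
clock: 26.7
tool_pos: [0.4798, 0.1614, 0.2315]
eef_rot: [0.717, 0.697, 0.001, 0.001]
contact_force: [0.5, 0.1, 1.0]
opening: 0.752
```

```bash
python3 look.py w14;  python3 - <<'E'
from h import *
f=cv2.imread('pics/w14.png');cv2.imwrite('pics/w14b.png',(255*(cv2.resize(f,None,fx=1.42,fy=1.42)/255.)**.7).astype(np.uint8))
E
```

```text
[0.4799 0.1613 0.2309] 88.34 [-0.001, 0.004, -0.0, 0.007, 0.001, -0.003, -0.0] 0.7477582565328806
```

```bash
python3 - <<'E'
from h import *
f=cv2.imread('pics/w14.png');crop(f,295,125,190,160,4,'w14c.png',1.5)
crop(f,195,150,120,130,5,'w14d.png',1.5)
E
python3 - <<'E'
from tf import *
c=tcam(r.snapshot('wrist'))
o=np.array([195,150])
P=lambda q,z:p2w(c,*(np.array(q)/5+o),.2309-z)[:2]
T=[P(q,.094) for q in((180,370),(260,352),(292,542),(212,552))]
print('top ctr',np.mean(T,0).round(4),[np.linalg.norm(T[i]-T[(i+1)%4]).round(4) for i in range(4)])
def ang(a,b):d=b-a;return np.degrees(np.arctan2(d[1],d[0])).round(2)
print('handle dirs',ang(T[0],T[3]),ang(T[1],T[2]))
print('board dirs',ang(P((150,155),.014),P((243,650),.014)),ang(P((340,130),.014),P((417,650),.014)))
print('board back mid',((P((150,155),.014)+P((340,130),.014))/2).round(4))
l0,l1=P((150,155),.014),P((243,650),.014);r0,r1=P((340,130),.014),P((417,650),.014)
print(l0,r0,l1,r1)
print('tray walls',ang(P((50,100),.014),P((150,650),.014)),ang(P((418,45),.014),P((485,650),.014)),P((50,90),.014),P((418,45),.014))
E
```

```text
top ctr [-0.0461 -0.0365] [np.float64(0.0158), np.float64(0.0403), np.float64(0.016), np.float64(0.0388)]
handle dirs 173.39 172.87
board dirs 172.64 172.7
board back mid [-0.0021 -0.0418]
[-0.00508427 -0.06407714] [ 0.00082132 -0.01956676] [-0.13641558 -0.04710555] [-0.13645436 -0.00199316]
tray walls 173.96 173.82 [ 0.01028302 -0.08631724] [ 0.02059532 -0.00138368]
```

```bash
python3 - <<'E'
from pl import *
plan((.4421,.1163,.115,95.5))
E
```

```text
at [0.4796 0.1613 0.2307] th 88.35 tilt 0.03 open 0.749 t 26.9
5 turn [[0,0,-0.004],[0,0,-0.004],[0,0,-0.004],[0,0,-0.0039],[0.0001,-0.0001,-0.004]]
  dp [[-0.37,-0.29,0.93],[-0.36,-0.3,0.92],[-0.35,-0.31,0.93],[-0.35,-0.32,0.92],[-0.34,-0.32,0.93]]
```

Emit:
{"method": "move_arm", "body": {"turn": [[0,0,-0.004],[0,0,-0.004],[0,0,-0.004],[0,0,-0.004],[0,0,-0.004],[0,0,0],[0,0,0],[0,0,0],[0,0,0],[0,0,0]], "dp": [[-0.37,-0.29,0.9],[-0.36,-0.3,0.9],[-0.35,-0.31,0.9],[-0.35,-0.32,0.9],[-0.34,-0.32,0.9],[0,0,0],[0,0,0],[0,0,0],[0,0,0],[0,0,0]], "jaw": [-0.3,-0.3,-0.3,-0.3,-0.3,-0.3,-0.3,-0.3,-0.3,-0.3]}}

```text
clock: 27.73
tool_pos: [0.4426, 0.1172, 0.1193]
eef_rot: [0.672, 0.741, 0.002, 0.001]
contact_force: [0.8, -0.9, -0.5]
opening: 0.648
```

```bash
python3 look.py w15; python3 - <<'E'
from h import *
f=cv2.imread('pics/w15.png');cv2.imwrite('pics/w15b.png',(255*(cv2.resize(f,None,fx=1.42,fy=1.42)/255.)**.7).astype(np.uint8))
f,c=snap('scene');crop(f,180,110,200,130,4,'s15.png')
E
```

```text
[0.4419 0.1166 0.1189] 95.61 [-0.001, 0.004, 0.005, 0.007, 0.003, -0.002, -0.001] 0.6530039670926375
```

```bash
python3 - <<'E'
from tf import *
c=tcam(r.snapshot('wrist'))
for q in((373,306),(415,306),(412,394),(377,394),(394.5,350)):print(p2w(c,q[0]/1.42,q[1]/1.42,.025).round(4))
for q in((355,217),(436,217),(363,455),(432,455)):print('board',p2w(c,q[0]/1.42,q[1]/1.42,.1189-.014).round(4))
E
```

```text
[ 0.0195 -0.0098  0.025 ]
[0.0195 0.0071 0.025 ]
[-0.0206  0.0062  0.025 ]
[-0.0206 -0.0088  0.025 ]
[ 0.0001 -0.0012  0.025 ]
board [ 0.0437 -0.0235  0.1049]
board [0.0437 0.0214 0.1049]
board [-0.1129 -0.0229  0.1049]
board [-0.1129  0.0227  0.1049]
```

Emit:
{"method": "move_arm", "body": {"turn": [[0,0,0],[0,0,0],[0,0,0],[0,0,0],[0,0,0],[0,0,0],[0,0,0]], "dp": [[0,-0.04,0.8],[0,0,0.9],[0,0,0.8],[0,0,0.38],[0,0,0],[0,0,0],[0,0,0]], "jaw": [-0.3,-0.3,-0.3,-0.3,-0.3,-0.3,-0.3]}}

```text
clock: 28.57
tool_pos: [0.4405, 0.1163, 0.0467]
eef_rot: [0.672, 0.741, 0.0, 0.0]
contact_force: [-1.0, -0.1, -0.5]
opening: 0.652
```

Emit:
{"method": "move_arm", "body": {"turn": [[0,0,0],[0,0,0],[0,0,0],[0,0,0],[0,0,0],[0,0,0],[0,0,0],[0,0,0],[0,0,0]], "dp": [[0,0,0],[0,0,0],[0,0,0],[0,0,0],[0,0,0],[0,0,0],[0,0,0],[0,0,0],[0,0,0]], "jaw": [0.9,0.9,0.9,0.9,0.9,0.9,0.9,0.9,0.9], "newtons": 55}}

```text
clock: 29.32
tool_pos: [0.44, 0.116, 0.0461]
eef_rot: [0.672, 0.741, -0.0, -0.0]
contact_force: [0.4, 0.7, -1.3]
opening: 0.198
```

Emit:
{"method": "move_arm", "body": {"turn": [[0,0,0],[0,0,0],[0,0,0],[0,0,0],[0,0,0],[0,0,0],[0,0,0],[0,0,0]], "dp": [[0,0,-0.3],[0,0,-0.6],[0,0,-0.7],[0,0,-0.7],[0,0,-0.7],[0,0,-0.5],[0,0,0],[0,0,0]], "jaw": [0.9,0.9,0.9,0.9,0.9,0.9,0.9,0.9]}}

```text
clock: 29.98
tool_pos: [0.4403, 0.1159, 0.1338]
eef_rot: [0.672, 0.741, 0.0, 0.0]
contact_force: [0.0, -0.3, -1.7]
opening: 0.201
```

```bash
python3 - <<'E'
from pl import *
plan((.44,.36,.14,92.3),(.525,.43,.14,92.3))
f,c=snap('wrist');cv2.imwrite('pics/w16.png',(255*(f/255.)**.7).astype(np.uint8))
f,c=snap('scene');crop(f,180,110,200,130,4,'s16.png')
E
```

```text
at [0.4403 0.1159 0.1338] th 95.58 tilt 0.04 open 0.201 t 29.98
10 turn [[0,0,0.0009],[0,0,0.0009],[0,0,0.0009],[0,0,0.0009],[0,0,0.0009],[0,0,0.0009],[0,0,0.0009],[0,0,0.0009],[0.0001,0,0.001],[0,0,0.0009]]
  dp [[0.97,0.09,-0.02],[0.97,0.09,-0.03],[0.97,0.08,-0.02],[0.97,0.08,-0.03],[0.98,0.07,-0.02],[0.98,0.07,-0.03],[0.97,0.06,-0.02],[0.98,0.06,-0.03],[0.97,0.05,-0.02],[0.98,0.04,-0.03]]
4 turn [[0,0,0],[0,0,0],[0,0,0],[0,0,0]]
  dp [[0.67,0.88,0],[0.66,0.88,0],[0.67,0.87,0],[0.66,0.88,0]]
```

Emit:
{"method": "move_arm", "body": {"turn": [[0,0,0.0009],[0,0,0.0009],[0,0,0.0009],[0,0,0.0009],[0,0,0.0009],[0,0,0.0009],[0,0,0.0009],[0,0,0.0009],[0,0,0.0009],[0,0,0.0009]], "dp": [[0.4,0.05,-0.3],[0.8,0.1,0],[1,0.1,0],[1,0.1,0],[1,0.1,0],[1,0.1,0],[1,0.1,0],[1,0.1,0],[1,0.1,0],[1,0.1,0]], "jaw": [0.9,0.9,0.9,0.9,0.9,0.9,0.9,0.9,0.9,0.9]}}

```text
clock: 30.92
tool_pos: [0.4469, 0.3479, 0.1396]
eef_rot: [0.692, 0.722, -0.001, 0.0]
contact_force: [0.7, 0.5, -1.8]
opening: 0.2
```

Emit:
{"method": "move_arm", "body": {"turn": [[0,0,0],[0,0,0],[0,0,0],[0,0,0],[0,0,0],[0,0,0],[0,0,0],[0,0,0]], "dp": [[1,0.4,0],[1,0.4,0],[1,0.4,0],[0.8,0.4,0],[0.6,0.4,0],[0.3,0.3,0],[0,0,0],[0,0,0]], "jaw": [0.9,0.9,0.9,0.9,0.9,0.9,0.9,0.9]}}

```text
clock: 31.58
tool_pos: [0.4995, 0.4662, 0.1392]
eef_rot: [0.692, 0.722, -0.002, 0.0]
contact_force: [-0.3, -0.7, -2.0]
opening: 0.2
```

```bash
python3 - <<'E'
from pl import *
from tf import avgst
print(avgst(2))
plan((.5045,.462,.0975,92.3))
f,c=snap('top');crop(f,110,130,180,140,4,'t17.png')
f,c=snap('scene');crop(f,260,100,200,130,4,'s17.png')
E
```

```text
(array([0.49940269, 0.46560034, 0.13979842]), np.float64(92.39487111952273), array([5.47631603e-05, 9.98007433e-05, 2.23147110e-04]))
at [0.4995 0.4655 0.14  ] th 92.39 tilt 0.18 open 0.2 t 31.68
2 turn [[-0.0001,0.0002,0.0001],[-0.0001,0.0003,0.0002]]
  dp [[-0.07,0.1,0.85],[-0.07,0.1,0.85]]
```

Emit:
{"method": "move_arm", "body": {"turn": [[0,0,0],[0,0,0],[0,0,0],[0,0,0],[0,0,0],[0,0,0],[0,0,0],[0,0,0]], "dp": [[-0.1,0.1,0.3],[-0.1,0.1,0.5],[0,0,0.5],[0,0,0.3],[0,0,0.15],[0,0,0],[0,0,0],[0,0,0]], "jaw": [0.9,0.9,0.9,0.9,0.9,0.9,0.9,0.9]}}

```text
clock: 32.45
tool_pos: [0.5055, 0.4627, 0.0979]
eef_rot: [0.692, 0.722, 0.0, -0.0]
contact_force: [-0.1, -0.2, -2.3]
opening: 0.204
```

```bash
cat > both.py <<'E'
from st import *
from tf import avgst
import sys
n=sys.argv[1];p,th,sd=avgst(2);print(p.round(4),round(th,2))
f,c=snap('top');cv2.imwrite(f'pics/t{n}.png',f);crop(f,*(map(int,sys.argv[2:6])),4,f't{n}c.png')
f,c=snap('scene');cv2.imwrite(f'pics/s{n}.png',f);crop(f,*(map(int,sys.argv[6:10])),4,f's{n}c.png')
E
python3 both.py 18 130 140 180 120 260 110 200 130
```

```text
[0.5056 0.4627 0.0981] 92.38
```

```bash
python3 - <<'E'
from st import *
P=lambda u,v,z:p2w(ct,130+u/4,140+v/4,z)[:2].round(4)
print('cheek tip inner/outer',P(268,281,.066),P(268,313,.066))
print('sled nr, fr, ff, nf',P(302,271,.064),P(296,84,.064),P(484,76,.064),P(494,262,.064))
p=np.array([.5056,.4627]);th=np.radians(92.38);sx=-np.array([np.cos(th),np.sin(th)]);sy=np.array([-sx[1],sx[0]])
print('pred cheek inner tip',p+.235*sx-.001*sy,'outer',p+.235*sx-.023*sy)
E
```

```text
cheek tip inner/outer [0.514  0.2253] [0.4895 0.2268]
sled nr, fr, ff, nf [0.5197 0.1996] [0.6674 0.1946] [0.6599 0.0496] [0.5126 0.0547]
pred cheek inner tip [0.51435968 0.22786119] outer [0.49237866 0.2269476 ]
```

Emit:
{"method": "move_arm", "body": {"turn": [[0,0,0],[0,0,0],[0,0,0],[0,0,0],[0,0,0],[0,0,0],[0,0,0],[0,0,0],[0,0,0],[0,0,0]], "dp": [[0,-0.5,0],[0,-0.6,0],[0,-0.48,0],[-0.5,0,0],[-0.9,0,0],[-1,0,0],[-1,0,0],[-1,0,0],[-1,0,0],[-1,0,0]], "jaw": [0.9,0.9,0.9,0.9,0.9,0.9,0.9,0.9,0.9,0.9]}}

```text
clock: 33.48
tool_pos: [0.4729, 0.2998, 0.098]
eef_rot: [0.692, 0.722, 0.001, 0.0]
contact_force: [0.1, 0.8, -1.3]
opening: 0.199
```

Emit:
{"method": "move_arm", "body": {"turn": [[0,0,0],[0,0,0],[0,0,0],[0,0,0],[0,0,0],[0,0,0],[0,0,0],[0,0,0],[0,0,0],[0,0,0]], "dp": [[-1,0,0],[-1,0,0],[-1,0,0],[-1,0,0],[-0.7,0,0],[-0.4,0,0],[0,0,0],[0,0,0],[0,0,0],[0,0,0]], "jaw": [0.9,0.9,0.9,0.9,0.9,0.9,0.9,0.9,0.9,0.9]}}

```text
clock: 34.32
tool_pos: [0.478, 0.1755, 0.0977]
eef_rot: [0.691, 0.722, 0.001, -0.0]
contact_force: [0.4, 0.0, -1.9]
opening: 0.199
```

```bash
python3 both.py 19 170 110 180 140 200 130 200 130; python3 look.py w19
```

```text
[0.4779 0.175  0.0976] 92.49
[0.4779 0.1736 0.0974] 92.4 [0.003, -0.001, 0.002, 0.002, -0.0, -0.0, -0.001] 0.19787956378836935
```

Emit:
{"method": "move_arm", "body": {"turn": [[0,0,0],[0,0,0],[0,0,0],[0,0,0],[0,0,0],[0,0,0],[0,0,0]], "dp": [[0,0,0.1],[0,0.2,0],[0,0.2,0],[0,0.2,0],[0,0.2,0],[0,0.2,0],[0,0,0]], "jaw": [0.9,0.9,0.9,0.9,0.9,0.9,0.9]}}

```text
clock: 35.25
tool_pos: [0.5035, 0.1734, 0.0946]
eef_rot: [0.693, 0.721, -0.001, 0.0]
contact_force: [-2.3, -2.3, -2.5]
opening: 0.196
```

```bash
python3 look.py w20; python3 -c "
from plant import r
print(r.get_state()['contact_force'],r.get_state()['moment'])"
```

```text
[0.5033 0.1741 0.0949] 92.35 [-0.005, -0.004, -0.003, 0.003, -0.0, -0.002, -0.0] 0.20266803089262753
[-2.16451624 -1.45642889 -2.72194028] [-0.2895865   0.35108764 -0.22817687]
```

Emit:
{"method": "move_arm", "body": {"turn": [[0,0,0],[0,0,0],[0,0,0],[0,0,0],[0,0,0],[0,0,0]], "dp": [[0,0.1,0],[0,0.1,0],[0,0.1,0],[0,0.1,0],[0,0,0],[0,0,0]], "jaw": [0.9,0.9,0.9,0.9,0.9,0.9]}}

```text
clock: 35.9
tool_pos: [0.512, 0.1751, 0.0949]
eef_rot: [0.692, 0.722, -0.0, -0.0]
contact_force: [-5.8, -0.3, -0.6]
opening: 0.201
```

Emit:
{"method": "move_arm", "body": {"turn": [[0,0,0],[0,0,0],[0,0,0]], "dp": [[0,0.08,0],[0,0,0],[0,0,0]], "jaw": [0.9,0.9,0.9]}}

```text
clock: 36.15
tool_pos: [0.513, 0.1752, 0.095]
eef_rot: [0.692, 0.722, -0.001, -0.001]
contact_force: [-7.4, -0.6, 2.5]
opening: 0.195
```

Emit:
{"method": "move_arm", "body": {"turn": [[0,0,0],[0,0,0],[0,0,0]], "dp": [[0,0.08,0],[0,0,0],[0,0,0]], "jaw": [0.9,0.9,0.9]}}

```text
clock: 36.4
tool_pos: [0.5132, 0.1753, 0.0949]
eef_rot: [0.692, 0.722, -0.002, -0.002]
contact_force: [-10.7, -1.0, 5.1]
opening: 0.198
```

```bash
python3 both.py 21 170 110 180 140 260 160 150 110; python3 look.py w21
```

```text
[0.5132 0.1752 0.0949] 92.47
[0.5132 0.1752 0.0949] 92.47 [-0.003, 0.001, 0.0, -0.0, -0.0, 0.001, 0.0] 0.19818684661072436
```

Emit:
{"method": "move_arm", "body": {"turn": [[0,0,0],[0,0,0],[0,0,0],[0,0,0],[0,0,0],[0,0,0],[0,0,0],[0,0,0],[0,0,0],[0,0,0]], "dp": [[0,-0.3,0],[0,-0.4,0],[0.3,0,0],[0.8,0,0],[1,0,0],[1,0,0],[1,0,0],[1,0,0],[1,0,0],[1,0,0]], "jaw": [0.9,0.9,0.9,0.9,0.9,0.9,0.9,0.9,0.9,0.9]}}

```text
clock: 37.58
tool_pos: [0.4933, 0.3547, 0.0955]
eef_rot: [0.692, 0.722, 0.002, 0.0]
contact_force: [0.2, 0.4, -1.7]
opening: 0.198
```

Emit:
{"method": "move_arm", "body": {"turn": [[0,0,0],[0,0,0],[0,0,0],[0,0,0],[0,0,0],[0,0,0]], "dp": [[1,0,0],[0.8,0,0],[0.4,0,0],[0,0,0],[0,0,0],[0,0,0]], "jaw": [0.9,0.9,0.9,0.9,0.9,0.9]}}

```text
clock: 38.08
tool_pos: [0.4907, 0.4044, 0.0947]
eef_rot: [0.693, 0.721, -0.001, 0.001]
contact_force: [0.7, -0.9, -1.7]
opening: 0.196
```

```bash
python3 both.py 22 150 140 180 120 260 110 200 130; python3 look.py w22
```

```text
[0.4907 0.4042 0.0947] 92.27
[0.4901 0.4058 0.095 ] 92.33 [-0.003, -0.0, -0.003, -0.001, -0.001, 0.002, -0.002] 0.19674975804285172
```

```bash
python3 - <<'E'
from fit import *
from st import *
px=lambda q:(150+q[0]/4,140+q[1]/4)
P=lambda q,z:p2w(ct,*px(q),z)[:2].round(4)
print('cheek tip inner',P((268,292),.063),'outer',P((268,325),.063))
print(fit(ct,[[-74,74,14],[74,74,14],[74,-74,14],[-74,-74,14]],[px((220,250)),px((203,70)),px((386,46)),px((409,228))],[.6,.12,0],.05))
print('nr',P((220,250),.064))
E
```

```text
cheek tip inner [0.5004 0.1663] outer [0.4752 0.1681]
(array([0.61021158, 0.13035172, 0.0311143 ]), array([[-0.6,  0.7],
       [-0.9, -0.6],
       [ 0.8, -0.4],
       [ 0.7,  0.2]]))
nr [0.536  0.2001]
```

Emit:
{"method": "move_arm", "body": {"turn": [[0,0,0],[0,0,0],[0,0,0],[0,0,0],[0,0,0],[0,0,0],[0,0,0]], "dp": [[0,0.3,0],[0,0.4,0],[0,0.4,0],[0,0.28,0],[0,0,0],[0,0,0],[0,0,0]], "jaw": [0.9,0.9,0.9,0.9,0.9,0.9,0.9]}}

```text
clock: 39.02
tool_pos: [0.5236, 0.4079, 0.0948]
eef_rot: [0.692, 0.722, -0.0, -0.0]
contact_force: [-0.8, 0.1, -1.3]
opening: 0.2
```

```bash
python3 both.py 23 150 140 180 120 260 140 200 100
```

```text
[0.5235 0.4081 0.0949] 92.43
```

Emit:
{"method": "move_arm", "body": {"turn": [[0,0,0],[0,0,0],[0,0,0],[0,0,0],[0,0,0],[0,0,0]], "dp": [[0,0.1,0],[-0.2,0,0],[-0.2,0,0],[0,0.08,0],[0,0,0],[0,0,0]], "jaw": [0.9,0.9,0.9,0.9,0.9,0.9]}}

```text
clock: 39.72
tool_pos: [0.5287, 0.3968, 0.0945]
eef_rot: [0.693, 0.721, -0.001, 0.0]
contact_force: [-2.8, -2.0, -2.8]
opening: 0.201
```

Emit:
{"method": "move_arm", "body": {"turn": [[0,0,0],[0,0,0],[0,0,0]], "dp": [[0,0.1,0],[0,0,0],[0,0,0]], "jaw": [0.9,0.9,0.9]}}

```text
clock: 39.97
tool_pos: [0.5307, 0.3974, 0.0944]
eef_rot: [0.693, 0.721, -0.001, -0.0]
contact_force: [-4.0, -3.1, -1.9]
opening: 0.202
```

Emit:
{"method": "move_arm", "body": {"turn": [[0,0,0],[0,0,0],[0,0,0],[0,0,0],[0,0,0]], "dp": [[-0.15,0,0],[-0.2,0,0],[-0.2,0,0],[-0.2,0,0],[0,0,0]], "jaw": [0.9,0.9,0.9,0.9,0.9]}}

```text
clock: 40.38
tool_pos: [0.5308, 0.387, 0.0972]
eef_rot: [0.691, 0.722, 0.005, -0.005]
contact_force: [-5.3, 8.1, -0.1]
opening: 0.198
```

```bash
python3 both.py 24 150 140 180 120 260 140 200 100;python3 look.py w24; python3 -c "
from plant import r
print(r.get_state()['contact_force'],r.get_state()['moment'])"
```

```text
[0.5307 0.387  0.097 ] 92.52
[0.5306 0.3871 0.0969] 92.53 [-0.001, 0.001, 0.001, -0.001, 0.002, 0.001, -0.001] 0.19772074357176248
[-5.62732511  7.6281406  -0.10015208] [ 1.73880317  1.38092284 -0.87517088]
```

Emit:
{"method": "move_arm", "body": {"turn": [[0,0,0],[0,0,0],[0,0,0],[0,0,0],[0,0,0],[0,0,0]], "dp": [[-0.2,0,0],[-0.25,0,0],[-0.3,0,0],[-0.3,0,0],[-0.3,0,0],[-0.3,0,0]], "jaw": [0.9,0.9,0.9,0.9,0.9,0.9]}}

```text
clock: 41.23
tool_pos: [0.5324, 0.3473, 0.0973]
eef_rot: [0.691, 0.723, 0.006, -0.005]
contact_force: [-6.2, 10.6, 0.6]
opening: 0.202
```

```bash
python3 both.py 25 170 110 180 120 260 140 200 100; python3 -c "
from plant import r
print(r.get_state()['contact_force'],r.get_state()['moment'])"
```

```text
[0.5329 0.3443 0.0968] 92.48
[-5.88415337  6.570533   -0.28404334] [ 1.40475165  1.38271263 -0.9421458 ]
```

Emit:
{"method": "move_arm", "body": {"turn": [[0,0,0],[0,0,0],[0,0,0],[0,0,0],[0,0,0],[0,0,0],[0,0,0],[0,0,0]], "dp": [[-0.2,0,0],[-0.3,0,0],[-0.3,0,0],[-0.3,0,0],[-0.3,0,0],[-0.3,0,0],[-0.3,0,0],[-0.3,0,0]], "jaw": [0.9,0.9,0.9,0.9,0.9,0.9,0.9,0.9]}}

```text
clock: 42.1
tool_pos: [0.5352, 0.2897, 0.0971]
eef_rot: [0.691, 0.723, 0.006, -0.005]
contact_force: [-6.8, 10.1, 1.7]
opening: 0.2
```

```bash
python3 both.py 26 190 100 180 120 230 140 200 120; python3 -c "
from plant import r
print(r.get_state()['contact_force'],r.get_state()['moment'])"
```

```text
[0.5356 0.2867 0.0966] 92.47
[-5.14914878  5.96423457 -1.12665396] [ 1.41475383  1.3844135  -0.98504053]
```

Emit:
{"method": "move_arm", "body": {"turn": [[0,0,0],[0,0,0],[0,0,0],[0,0,0],[0,0,0],[0,0,0],[0,0,0],[0,0,0],[0,0,0]], "dp": [[-0.2,0,0],[-0.3,0,0],[-0.3,0,0],[-0.3,0,0],[-0.3,0,0],[-0.3,0,0],[-0.3,0,0],[-0.3,0,0],[-0.3,0,0]], "jaw": [0.9,0.9,0.9,0.9,0.9,0.9,0.9,0.9,0.9]}}

```text
clock: 43.05
tool_pos: [0.5383, 0.2243, 0.0968]
eef_rot: [0.691, 0.723, 0.006, -0.004]
contact_force: [-6.8, 10.9, 1.7]
opening: 0.203
```

```bash
python3 both.py 27 190 100 180 120 200 150 200 120; python3 -c "
from plant import r
print(r.get_state()['contact_force'],r.get_state()['moment'])"
```

```text
[0.5385 0.2213 0.0963] 92.47
[-4.90098456  7.0318287  -0.94039754] [ 1.49561308  1.44222661 -1.00589678]
```

Emit:
{"method": "move_arm", "body": {"turn": [[0,0,0],[0,0,0],[0,0,0],[0,0,0],[0,0,0],[0,0,0],[0,0,0],[0,0,0],[0,0,0]], "dp": [[-0.2,0,0],[-0.3,0,0],[-0.3,0,0],[-0.3,0,0],[-0.3,0,0],[-0.3,0,0],[-0.3,0,0],[-0.3,0,0],[-0.3,0,0]], "jaw": [0.9,0.9,0.9,0.9,0.9,0.9,0.9,0.9,0.9]}}

```text
clock: 44.0
tool_pos: [0.5413, 0.1587, 0.0965]
eef_rot: [0.691, 0.723, 0.005, -0.004]
contact_force: [-7.4, 12.0, 1.5]
opening: 0.201
```

```bash
python3 both.py 28 190 100 180 120 200 150 200 120; python3 -c "
from plant import r
print(r.get_state()['contact_force'],r.get_state()['moment'])"
```

```text
[0.5414 0.1558 0.0961] 92.46
[-5.52751775  6.55803944 -0.60775673] [ 1.44897045  1.4147634  -0.91948544]
```

Emit:
{"method": "move_arm", "body": {"turn": [[0,0,0],[0,0,0],[0,0,0],[0,0,0],[0,0,0],[0,0,0],[0,0,0],[0,0,0],[0,0,0]], "dp": [[-0.2,0,0],[-0.3,0,0],[-0.3,0,0],[-0.3,0,0],[-0.3,0,0],[-0.3,0,0],[-0.3,0,0],[-0.2,0,0],[0,0,0]], "jaw": [0.9,0.9,0.9,0.9,0.9,0.9,0.9,0.9,0.9]}}

```text
clock: 44.95
tool_pos: [0.5437, 0.1006, 0.0958]
eef_rot: [0.692, 0.722, 0.003, -0.003]
contact_force: [-5.8, 7.9, 0.5]
opening: 0.199
```

```bash
python3 both.py 29 190 100 180 120 170 170 200 120; python3 -c "
from plant import r
print(r.get_state()['contact_force'],r.get_state()['moment'])"
```

```text
[0.5436 0.1006 0.0957] 92.48
[-6.59785724  6.41333447  0.56602266] [ 1.56096681  1.45618705 -0.94881365]
```

Emit:
{"method": "move_arm", "body": {"turn": [[0,0,0],[0,0,0],[0,0,0],[0,0,0],[0,0,0]], "dp": [[-0.15,0,0],[-0.15,0,0],[-0.15,0,0],[0,0,0],[0,0,0]], "jaw": [0.9,0.9,0.9,0.9,0.9]}}

```text
clock: 45.57
tool_pos: [0.5441, 0.0905, 0.0959]
eef_rot: [0.691, 0.722, 0.004, -0.003]
contact_force: [-7.3, 9.2, 0.7]
opening: 0.203
```

Emit:
{"method": "move_arm", "body": {"turn": [[0,0,0],[0,0,0],[0,0,0]], "dp": [[-0.15,0,0],[0,0,0],[0,0,0]], "jaw": [0.9,0.9,0.9]}}

```text
clock: 45.82
tool_pos: [0.5443, 0.0872, 0.096]
eef_rot: [0.691, 0.723, 0.004, -0.003]
contact_force: [-6.2, 9.5, 0.4]
opening: 0.201
```

Emit:
{"method": "move_arm", "body": {"turn": [[0,0,0],[0,0,0],[0,0,0]], "dp": [[-0.15,0,0],[0,0,0],[0,0,0]], "jaw": [0.9,0.9,0.9]}}

```text
clock: 46.07
tool_pos: [0.5445, 0.085, 0.0963]
eef_rot: [0.691, 0.723, 0.005, -0.003]
contact_force: [-7.0, 12.1, 3.0]
opening: 0.196
```

Emit:
{"method": "move_arm", "body": {"turn": [[0,0,0],[0,0,0],[0,0,0]], "dp": [[-0.12,0,0],[0,0,0],[0,0,0]], "jaw": [0.9,0.9,0.9]}}

```text
clock: 46.32
tool_pos: [0.5448, 0.0849, 0.0968]
eef_rot: [0.69, 0.724, 0.007, -0.004]
contact_force: [-8.2, 16.9, 4.5]
opening: 0.197
```

```bash
python3 both.py 30 230 100 150 120 170 200 180 120; python3 -c "
from plant import r
print(r.get_state()['contact_force'],r.get_state()['moment'])"
```

```text
[0.5448 0.0849 0.0968] 92.71
[-8.29256843 17.19812993  3.73329655] [ 3.17359292  1.94812233 -1.13690871]
```

Emit:
{"method": "move_arm", "body": {"turn": [[0,0,0],[0,0,0],[0,0,0],[0,0,0],[0,0,0],[0,0,0],[0,0,0],[0,0,0],[0,0,0],[0,0,0]], "dp": [[0.2,0,0],[0.1,-0.15,0],[0,-0.2,0],[0.1,0,0],[0.3,0,0],[0.5,0,0],[0.8,0,0],[0.8,0,0],[0.8,0,0],[0.8,0,0]], "jaw": [0.9,0.9,0.9,0.9,0.9,0.9,0.9,0.9,0.9,0.9]}}

```text
clock: 47.35
tool_pos: [0.5323, 0.1853, 0.0951]
eef_rot: [0.692, 0.722, 0.0, 0.001]
contact_force: [-1.0, -0.8, -0.8]
opening: 0.196
```

Emit:
{"method": "move_arm", "body": {"turn": [[0,0,0],[0,0,0],[0,0,0],[0,0,0],[0,0,0],[0,0,0],[0,0,0]], "dp": [[0.8,0,0],[0.8,0,0],[0.8,0,0],[0.8,0,0],[0.8,0,0],[0.5,0,0],[0,0,0]], "jaw": [0.9,0.9,0.9,0.9,0.9,0.9,0.9]}}

```text
clock: 47.93
tool_pos: [0.5265, 0.3011, 0.0954]
eef_rot: [0.691, 0.723, 0.002, -0.001]
contact_force: [0.1, 1.1, -2.3]
opening: 0.199
```

```bash
python3 both.py 31 200 100 180 120 170 200 180 120; python3 - <<'E'
from pl import *
plan((.445,.30,.15,95.5))
E
```

```text
[0.527  0.2968 0.0949] 92.47
at [0.5276 0.2939 0.0946] th 92.27 tilt 0.15 open 0.2 t 48.13
4 turn [[0,0.0001,-0.0022],[0,0.0001,-0.0023],[0,0.0001,-0.0022],[0,0.0001,-0.0023]]
  dp [[0.09,-0.82,-0.55],[0.1,-0.82,-0.56],[0.12,-0.82,-0.55],[0.13,-0.82,-0.55]]
```

Emit:
{"method": "move_arm", "body": {"turn": [[0,0,0],[0,0,0],[0,0,-0.0023],[0,0,-0.0023],[0,0,-0.0023],[0,0,-0.0023],[0,0,0],[0,0,0],[0,0,0]], "dp": [[0,-0.1,-0.5],[0,-0.3,-0.8],[0.1,-0.8,-0.5],[0.1,-0.8,0],[0.1,-0.8,0],[0.1,-0.5,0],[-0.4,0,0],[-0.8,0,0],[-1,0,0]], "jaw": [0.9,0.9,0.9,0.9,0.9,0.9,0.9,0.9,0.9]}}

```text
clock: 48.88
tool_pos: [0.4503, 0.2467, 0.1409]
eef_rot: [0.671, 0.742, 0.001, 0.0]
contact_force: [1.4, -0.1, -2.1]
opening: 0.2
```

```bash
python3 - <<'E'
from pl import *
plan((.4403,.117,.13,95.5))
E
```

```text
at [0.4503 0.2467 0.1409] th 95.76 tilt 0.14 open 0.2 t 48.88
6 turn [[0.0001,0,0.0001],[0,0,0.0001],[0.0001,-0.0001,0.0001],[0,0,0.0001],[0.0001,-0.0001,0.0002],[0,0,0.0001]]
  dp [[-0.85,-0.15,0.07],[-0.85,-0.15,0.07],[-0.86,-0.15,0.07],[-0.85,-0.15,0.07],[-0.86,-0.16,0.08],[-0.85,-0.15,0.07]]
```

Emit:
{"method": "move_arm", "body": {"turn": [[0,0,0.0008],[0,0,0],[0,0,0],[0,0,0],[0,0,0],[0,0,0],[0,0,0],[0,0,0],[0,0,0]], "dp": [[-0.85,-0.15,0],[-0.85,-0.15,0],[-0.85,-0.15,0.1],[-0.85,-0.15,0.1],[-0.85,-0.15,0.1],[-0.7,-0.15,0.1],[0,0,0],[0,0,0],[0,0,0]], "jaw": [0.9,0.9,0.9,0.9,0.9,0.9,0.9,0.9,0.9]}}

```text
clock: 49.63
tool_pos: [0.44, 0.1218, 0.1305]
eef_rot: [0.673, 0.739, 0.001, 0.0]
contact_force: [0.0, -0.2, -2.1]
opening: 0.2
```

```bash
python3 both.py 32 200 100 180 120 170 130 200 120; python3 look.py w32;python3 - <<'E'
from pl import *
plan((.4403,.1163,.048,95.3))
E
```

```text
[0.4397 0.1224 0.1304] 95.43
[0.439  0.1219 0.13  ] 95.46 [0.0, 0.0, 0.004, 0.001, -0.0, -0.001, 0.002] 0.20245923683004693
at [0.439  0.1218 0.13  ] th 95.45 tilt 0.02 open 0.202 t 49.98
4 turn [[0,0,0.0001],[0,0,0.0001],[0,0,0.0001],[0,0,0.0001]]
  dp [[-0.06,0.01,0.82],[-0.06,0.01,0.82],[-0.05,0.01,0.82],[-0.06,0,0.82]]
```

Emit:
{"method": "move_arm", "body": {"turn": [[0,0,0.0005],[0,0,0],[0,0,0],[0,0,0],[0,0,0],[0,0,0],[0,0,0],[0,0,0]], "dp": [[-0.2,0.03,0.4],[0,0,0.8],[0,0,0.8],[0,0,0.7],[0,0,0.4],[0,0,0.2],[0,0,0],[0,0,0]], "jaw": [0.9,0.9,0.9,0.9,0.9,0.9,0.9,0.9]}}

```text
clock: 50.65
tool_pos: [0.4402, 0.1167, 0.0475]
eef_rot: [0.674, 0.739, 0.0, 0.0]
contact_force: [0.4, -0.7, -2.1]
opening: 0.202
```

```bash
python3 - <<'E'
from pl import *
s=r.get_state();print(s['contact_force'],s['moment'])
plan((.4403,.1163,.046,95.3))
E
```

```text
[ 0.38371129 -0.65139011 -2.12454723] [ 0.04837898 -0.08577913 -0.03413358]
at [0.4402 0.1167 0.0475] th 95.26 tilt 0.01 open 0.202 t 50.65
1 turn [[0,0,-0.0001]]
  dp [[-0.02,0,0.06]]
```

Emit:
{"method": "move_arm", "body": {"turn": [[0,0,0],[0,0,0],[0,0,0],[0,0,0],[0,0,0],[0,0,0],[0,0,0]], "dp": [[0,0,0.06],[0,0,0],[0,0,0],[0,0,0],[0,0,0],[0,0,0],[0,0,0]], "jaw": [0.9,0.9,0.9,0.3,0.1,0.1,0.1]}}

```text
clock: 51.23
tool_pos: [0.4403, 0.1163, 0.0461]
eef_rot: [0.674, 0.739, 0.0, 0.0]
contact_force: [-0.8, 0.5, 0.3]
opening: 0.451
```

Emit:
{"method": "move_arm", "body": {"turn": [[0,0,0],[0,0,0],[0,0,0],[0,0,0],[0,0,0],[0,0,0],[0,0,0],[0,0,0],[0,0,0],[0,0,0]], "dp": [[0,0,-0.4],[0,0,-0.8],[0,0,-1],[0,0,-1],[0,0,-1],[0,0,-1],[0,0,-1],[0,0,-0.5],[0,0,0],[0,0,0]], "jaw": [0.1,0.1,0.1,-0.3,-0.3,-0.3,-0.3,-0.3,-0.3,-0.3]}}

```text
clock: 52.07
tool_pos: [0.4403, 0.116, 0.2136]
eef_rot: [0.674, 0.738, 0.0, 0.0]
contact_force: [0.5, -0.3, 0.7]
opening: 0.649
```

```bash
python3 both.py 33 200 100 180 120 170 130 200 120; python3 look.py w33;python3 - <<'E'
from pl import *
plan((.50,-.10,.25,92.3))
E
```

```text
[0.4397 0.1158 0.2127] 95.21
[0.4397 0.1163 0.2127] 95.24 [0.001, -0.005, -0.003, -0.003, -0.001, 0.003, 0.002] 0.6483852448991708
at [0.4397 0.1163 0.2127] th 95.24 tilt 0.09 open 0.648 t 52.42
9 turn [[0,0,0.0009],[0,0,0.0009],[0,0,0.0009],[0,0,0.0009],[0,0,0.0009],[-0.0001,0,0.0009],[0,0,0.0009],[-0.0001,0,0.0009],[0,0.0001,0.001]]
  dp [[-0.98,0.18,-0.17],[-0.98,0.18,-0.16],[-0.98,0.19,-0.17],[-0.98,0.2,-0.16],[-0.98,0.2,-0.17],[-0.98,0.21,-0.16],[-0.97,0.21,-0.17],[-0.97,0.22,-0.16],[-0.98,0.22,-0.17]]
```

Emit:
{"method": "move_arm", "body": {"turn": [[0,0,0],[0,0,0.001],[0,0,0.001],[0,0,0.001],[0,0,0.001],[0,0,0.001],[0,0,0.001],[0,0,0.001],[0,0,0.001],[0,0,0]], "dp": [[-0.5,0,-0.6],[-0.9,0.1,-0.6],[-1,0.2,-0.3],[-1,0.2,-0.2],[-1,0.2,0],[-1,0.2,0],[-1,0.2,0],[-1,0.3,0],[-1,0.3,0],[-0.6,0.2,0]], "jaw": [-0.3,-0.3,-0.3,-0.3,-0.3,-0.3,-0.3,-0.3,-0.3,-0.3]}}

```text
clock: 53.25
tool_pos: [0.5031, -0.1084, 0.2552]
eef_rot: [0.694, 0.72, -0.001, 0.0]
contact_force: [-0.5, 0.0, -0.2]
opening: 0.65
```

Emit:
{"method": "move_arm", "body": {"turn": [[0,0,0],[0,0,0],[0,0,0],[0,0,0],[0,0,0]], "dp": [[-0.4,0.4,0],[-0.2,0.2,0],[0,0,0],[0,0,0],[0,0,0]], "jaw": [-0.3,-0.3,-0.3,-0.3,-0.3]}}

```text
clock: 53.67
tool_pos: [0.518, -0.1182, 0.2559]
eef_rot: [0.692, 0.722, -0.0, -0.0]
contact_force: [0.3, -0.1, -0.4]
opening: 0.651
```

```bash
python3 look.py w34; python3 - <<'E'
from h import *
f=cv2.imread('pics/w34.png');cv2.imwrite('pics/w34b.png',(255*(cv2.resize(f,None,fx=1.42,fy=1.42)/255.)**.7).astype(np.uint8))
E
```

```text
[ 0.5181 -0.1185  0.2561] 92.44 [0.003, 0.001, 0.006, -0.006, -0.002, 0.003, 0.001] 0.6515579792707056
```

```bash
python3 - <<'E'
from h import *
f=cv2.imread('pics/w34.png');crop(f,295,160,160,140,5,'w34c.png',1.3)
E
python3 - <<'E'
from tf import *
c=tcam(r.snapshot('wrist'))
P=lambda q,z=.092:p2w(c,295+q[0]/5,160+q[1]/5,.2561-z)[:2]
T=np.radians(92.44);ex=np.array([np.cos(T),np.sin(T)]);ey=np.array([np.sin(T),-np.cos(T)])
p=np.array([.5181,-.1185])
def W(t):return (p+t[0]*ex+t[1]*ey).round(4)
def ox(b,s):
    b,s=P(b),P(s);d=s-b;L=np.linalg.norm(d);d/=L;ctr=(b+d*.0205+s-d*.0075)/2;return ctr.round(4),W(ctr),L.round(4),np.degrees(np.arctan2(d[1],d[0])).round(1)
print('C',ox((440,183),(437,311)));print('A',ox((616,386),(628,258)))
s=P((582,547));print('B scr',s.round(4),'ctr',W(s-[.0075,0]))
print('D rear end',P((245,432)).round(4),'ctr~',W(P((245,432))-[.031,0]))
for n,q,z in(('rl',(68,50),.05),('rl top',(68,62),.064),('rr',(748,48),.05),('fl',(52,652),.064)):print(n,P(q,z).round(4),W(P(q,z)))
E
```

```text
C (array([-0.0294,  0.1062]), array([ 0.6254, -0.1434]), np.float64(0.0278), np.float64(175.6))
A (array([-0.033 ,  0.1453]), array([ 0.6647, -0.1453]), np.float64(0.0286), np.float64(-2.7))
B scr [-0.092   0.1439] ctr [ 0.6661 -0.2118]
D rear end [-0.0644  0.0684] ctr~ [ 0.5905 -0.2109]
rl [0.01   0.0322] [ 0.5499 -0.1072]
rl top [0.0101 0.031 ] [ 0.5487 -0.1071]
rr [0.0103 0.1846] [ 0.7021 -0.1004]
fl [-0.1362  0.0311] [ 0.5549 -0.2532]
```

```bash
python3 - <<'E'
from pl import *
plan((.5905,-.213,.155,92.4))
E
```

```text
at [ 0.5182 -0.1188  0.2561] th 92.41 tilt 0.01 open 0.651 t 53.87
5 turn [[0,0,0],[0,0,0],[0,0,0],[0,0,0],[0,0,0]]
  dp [[-0.78,0.55,0.81],[-0.78,0.55,0.81],[-0.78,0.54,0.81],[-0.77,0.55,0.81],[-0.78,0.54,0.8]]
```

Emit:
{"method": "move_arm", "body": {"turn": [[0,0,0],[0,0,0],[0,0,0],[0,0,0],[0,0,0],[0,0,0],[0,0,0],[0,0,0],[0,0,0]], "dp": [[-0.78,0.55,0.8],[-0.78,0.55,0.8],[-0.78,0.55,0.8],[-0.78,0.55,0.8],[-0.78,0.55,0.8],[0,0,0],[0,0,0],[0,0,0],[0,0,0]], "jaw": [-0.3,-0.3,-0.3,-0.3,-0.3,-0.3,-0.3,-0.3,-0.3]}}

```text
clock: 54.62
tool_pos: [0.5914, -0.2124, 0.1573]
eef_rot: [0.692, 0.722, 0.001, 0.0]
contact_force: [0.1, -0.8, 0.5]
opening: 0.649
```

```bash
python3 look.py w35; python3 - <<'E'
from h import *
f=cv2.imread('pics/w35.png');cv2.imwrite('pics/w35b.png',(255*(cv2.resize(f,None,fx=1.42,fy=1.42)/255.)**.7).astype(np.uint8))
E
```

```text
[ 0.5914 -0.2131  0.1573] 92.43 [0.003, 0.004, 0.008, -0.003, 0.002, 0.0, -0.001] 0.6486316222943235
```

```bash
python3 - <<'E'
from tf import *
c=tcam(r.snapshot('wrist'))
P=lambda q,z=.092:p2w(c,q[0]/1.42,q[1]/1.42,.1573-z)[:2]
def ox(b,s):
    b,s=P(b),P(s);d=s-b;L=np.linalg.norm(d);d/=L;ctr=(b+d*.0205+s-d*.0075)/2;return ctr.round(4),(ctr/.025).round(2),L.round(4),np.degrees(np.arctan2(d[1],d[0])).round(1)
for n,b,s in(('D',(396.5,277),(396.5,330)),('C',(476,126),(478,191)),('A',(559,227),(563,164)),('B',(542,358),(545,304))):print(n,*ox(b,s))
E
```

```text
D [-0.0001 -0.0004] [-0.   -0.02] 0.0278 -179.9
C [0.0687 0.0364] [2.75 1.46] 0.028 175.1
A [0.0653 0.075 ] [2.61 3.  ] 0.0285 -2.7
B [-0.0019  0.0736] [-0.08  2.95] 0.0295 -2.7
```

Emit:
{"method": "move_arm", "body": {"turn": [[0,0,0],[0,0,0],[0,0,0],[0,0,0],[0,0,0],[0,0,0],[0,0,0]], "dp": [[0,0,0.7],[0,0,1],[0,0,0.9],[0,0,0.6],[0,0,0.3],[0,0,0],[0,0,0]], "jaw": [-0.3,-0.3,-0.3,-0.3,-0.3,-0.3,-0.3]}}

```text
clock: 55.4
tool_pos: [0.5915, -0.2139, 0.0691]
eef_rot: [0.692, 0.721, 0.0, 0.0]
contact_force: [-0.1, 1.2, 1.0]
opening: 0.647
```

Emit:
{"method": "move_arm", "body": {"turn": [[0,0,0],[0,0,0],[0,0,0],[0,0,0],[0,0,0],[0,0,0]], "dp": [[0,0,0],[0,0,0],[0,0,0],[0,0,0],[0,0,0],[0,0,0]], "jaw": [0.5,0.5,0.5,0.5,0.5,0.5], "newtons": 20}}

```text
clock: 55.9
tool_pos: [0.5917, -0.2143, 0.0695]
eef_rot: [0.693, 0.721, 0.0, 0.001]
contact_force: [-0.1, 0.0, 6.0]
opening: 0.429
```

```bash
python3 - <<'E'
from st import *
from fit import fit
f=cv2.imread('pics/top0.png');crop(f,350,110,120,150,4,'t0t.png')
E
python3 - <<'E'
from st import *
from fit import fit
from pl import plan
px=lambda q:(350+q[0]/4,110+q[1]/4)
t,res=fit(ct,[[100,100,60],[100,-100,60],[-100,-100,60],[-100,100,60]],[px((80,278)),px((345,264)),px((380,524)),px((105,547))],[.45,-.35,0],0)
print(t,np.degrees(t[2]),res.tolist())
plan((.5917,-.2143,.15,92.4))
E
```

```text
[ 0.45351307 -0.40688527 -0.03706233] -2.123515216281416 [[0.7, 1.0], [-1.1, 0.7], [-0.9, 0.1], [1.4, -1.7]]
at [ 0.5917 -0.2143  0.0695] th 92.33 tilt 0.09 open 0.429 t 55.9
4 turn [[0.0001,0,0],[0,0,-0.0001],[0.0001,0.0001,0],[0,0,-0.0001]]
  dp [[-0,0,-0.81],[-0,0,-0.8],[-0,0,-0.81],[-0,0,-0.8]]
```

```bash
python3 - <<'E'
from st import *
f=cv2.imread('pics/top0.png');crop(f,310,220,120,80,6,'t0s.png')
for q,z in(((385,272),0),((390,268),.17)):print(p2w(ct,*q,z).round(3))
E
```

```text
[ 0.279 -0.329  0.   ]
[ 0.282 -0.3    0.17 ]
```

```bash
python3 - <<'E'
from pl import *
plan((.5917,-.2143,.155,92.3),(.4068,-.4503,.155,87.9))
E
```

```text
at [ 0.5917 -0.2143  0.0695] th 92.33 tilt 0.09 open 0.429 t 55.9
10 turn [[0.0001,0,0],[0,0,0],[0.0001,0.0001,0],[0,0,0.0001],[0,0,0.0012],[0,0,0.0012],[0,0,0.0012],[0,0,0.0012],[0,0,0.0012],[0,0,0.0012]]
  dp [[-0,0,-0.86],[-0,0,-0.85],[-0,0,-0.86],[-0,0,-0.85],[-0.91,-0.78,-0],[-0.92,-0.77,-0],[-0.93,-0.76,-0],[-0.93,-0.76,-0],[-0.94,-0.75,-0],[-0.94,-0.74,-0]]
4 turn [[0,0,0.0013],[0,0,0.0012],[0,0,0.0013],[0,0,0.0012]]
  dp [[-0.95,-0.73,-0],[-0.95,-0.73,-0],[-0.96,-0.72,-0],[-0.97,-0.71,-0]]
```

Emit:
{"method": "move_arm", "body": {"turn": [[0,0,0],[0,0,0],[0,0,0],[0,0,0],[0,0,0.0012],[0,0,0.0012],[0,0,0.0012],[0,0,0.0012],[0,0,0.0012],[0,0,0.0012]], "dp": [[0,0,-0.8],[0,0,-0.85],[0,0,-0.9],[0,0,-0.9],[-0.91,-0.78,0],[-0.92,-0.77,0],[-0.93,-0.76,0],[-0.93,-0.76,0],[-0.94,-0.75,0],[-0.94,-0.74,0]], "jaw": [0.5,0.5,0.5,0.5,0.5,0.5,0.5,0.5,0.5,0.5]}}

```text
clock: 56.73
tool_pos: [0.479, -0.3569, 0.1546]
eef_rot: [0.709, 0.705, -0.0, -0.0]
contact_force: [0.9, -0.4, -1.7]
opening: 0.429
```

Emit:
{"method": "move_arm", "body": {"turn": [[0,0,0.0012],[0,0,0.0012],[0,0,0.0012],[0,0,0.0012],[0,0,0],[0,0,0],[0,0,0],[0,0,0],[0,0,0]], "dp": [[-0.95,-0.73,0],[-0.95,-0.73,0],[-0.96,-0.72,0],[-0.95,-0.7,0],[0,0,0],[0,0,0],[0,0,0],[0,0,0],[0,0,0]], "jaw": [0.5,0.5,0.5,0.5,0.5,0.5,0.5,0.5,0.5]}}

```text
clock: 57.48
tool_pos: [0.4081, -0.4485, 0.1549]
eef_rot: [0.718, 0.696, 0.001, 0.0]
contact_force: [-0.1, 0.9, -0.3]
opening: 0.424
```

```bash
python3 look.py w36; python3 - <<'E'
from h import *
f=cv2.imread('pics/w36.png');cv2.imwrite('pics/w36b.png',(255*(cv2.resize(f,None,fx=1.42,fy=1.42)/255.)**.7).astype(np.uint8))
f,c=snap('scene');crop(f,60,130,200,150,4,'s36.png')
E
```

```text
[ 0.4076 -0.449   0.1548] 88.13 [0.005, 0.002, 0.005, -0.002, 0.001, -0.001, 0.002] 0.4254974292519591
```

```bash
python3 - <<'E'
from tf import *
c=tcam(r.snapshot('wrist'))
P=lambda q,z=.06:p2w(c,q[0]/1.42,q[1]/1.42,.1548-z)[:2].round(4)
for q in((270,8),(712,5),(640,393)):print(P(q))
print('btn',p2w(c,398/1.42,350/1.42,-.024))
for q in((308,48),(635,47),(595,346)):print('floor',P(q,.004))
E
```

```text
[ 0.142  -0.0591]
[0.143  0.1463]
[-0.0608  0.1465]
btn [ 0.02288889  0.00028672 -0.024     ]
floor [ 0.136  -0.0523]
floor [0.1363 0.1396]
floor [-0.0552  0.1419]
```

Emit:
{"method": "move_arm", "body": {"turn": [[0,0,0],[0,0,0],[0,0,0],[0,0,0],[0,0,0],[0,0,0],[0,0,0],[0,0,0],[0,0,0]], "dp": [[-0.3,0,0.5],[0,0,1],[0,0,1],[0,0,1],[0,0,0.9],[0,0,0.6],[0,0,0.4],[0,0,0],[0,0,0]], "jaw": [0.5,0.5,0.5,0.5,0.5,0.5,0.5,0.5,0.5]}}

```text
clock: 58.48
tool_pos: [0.4068, -0.4577, 0.0195]
eef_rot: [0.719, 0.695, 0.0, 0.0]
contact_force: [-0.3, -0.1, -0.8]
opening: 0.431
```

Emit:
{"method": "move_arm", "body": {"turn": [[0,0,0],[0,0,0],[0,0,0],[0,0,0],[0,0,0],[0,0,0],[0,0,0],[0,0,0],[0,0,0],[0,0,0]], "dp": [[0,0,0.04],[0,0,0],[0,0,0],[0,0,0],[0,0,-0.5],[0,0,-1],[0,0,-1],[0,0,-1],[0,0,-1],[0,0,-1]], "jaw": [0.5,-0.1,-0.1,-0.1,-0.1,-0.1,-0.1,-0.3,-0.3,-0.3]}}

```text
clock: 59.32
tool_pos: [0.4065, -0.4573, 0.1587]
eef_rot: [0.719, 0.695, 0.0, 0.0]
contact_force: [1.5, -1.1, -0.2]
opening: 0.65
```

```bash
python3 - <<'E'
from pl import *
# B: (.6661,-.2118) from w34; from w35 tool offset (-.0019,.0736) at TCP (.5914,-.2131,th 92.43)
T=np.radians(92.43);ex=np.array([np.cos(T),np.sin(T)]);ey=np.array([np.sin(T),-np.cos(T)])
p=np.array([.5914,-.2131])
for n,t in(('B',(-.0019,.0736)),('C',(.0687,.0364)),('A',(.0653,.075))):print(n,p+t[0]*ex+t[1]*ey)
b=p-.0019*ex+.0736*ey
plan((*b,.16,92.4))
E
```

```text
B [ 0.66501437 -0.21187774]
C [ 0.62485447 -0.14291846]
A [ 0.66356392 -0.14467881]
at [ 0.4065 -0.4573  0.1587] th 88.04 tilt 0.05 open 0.65 t 59.32
10 turn [[0,0,-0.0011],[0,0,-0.0011],[0,0,-0.0011],[0,0,-0.0011],[0,0,-0.0011],[0,0,-0.0011],[0,0,-0.0011],[0,0,-0.0011],[0,0,-0.0011],[0.0001,0,-0.0011]]
  dp [[0.92,0.91,-0],[0.92,0.92,-0.01],[0.91,0.92,-0],[0.91,0.93,-0.01],[0.9,0.93,-0],[0.89,0.94,-0.01],[0.89,0.95,-0],[0.88,0.95,-0.01],[0.87,0.96,-0],[0.86,0.96,-0.01]]
1 turn [[0,0.0001,-0.0011]]
  dp [[0.86,0.97,-0]]
```

Emit:
{"method": "move_arm", "body": {"turn": [[0,0,-0.0011],[0,0,-0.0011],[0,0,-0.0011],[0,0,-0.0011],[0,0,-0.0011],[0,0,-0.0011],[0,0,-0.0011],[0,0,-0.0011],[0,0,-0.0011],[0,0,-0.0011]], "dp": [[0.92,0.91,0],[0.92,0.92,0],[0.91,0.92,0],[0.91,0.93,0],[0.9,0.93,0],[0.89,0.94,0],[0.89,0.95,0],[0.88,0.95,0],[0.87,0.96,0],[0.86,0.96,0]], "jaw": [-0.3,-0.3,-0.3,-0.3,-0.3,-0.3,-0.3,-0.3,-0.3,-0.3]}}

```text
clock: 60.15
tool_pos: [0.6426, -0.2331, 0.1576]
eef_rot: [0.695, 0.719, 0.0, 0.0]
contact_force: [0.3, -1.0, 0.6]
opening: 0.648
```

Emit:
{"method": "move_arm", "body": {"turn": [[0,0,-0.0011],[0,0,0],[0,0,0],[0,0,0],[0,0,0],[0,0,0]], "dp": [[0.86,0.95,0],[0,0,0],[0,0,0],[0,0,0],[0,0,0],[0,0,0]], "jaw": [-0.3,-0.3,-0.3,-0.3,-0.3,-0.3]}}

```text
clock: 60.65
tool_pos: [0.6635, -0.2142, 0.1565]
eef_rot: [0.693, 0.721, -0.001, 0.0]
contact_force: [-0.1, 0.5, -0.0]
opening: 0.648
```

```bash
python3 look.py w37; python3 - <<'E'
from h import *
f=cv2.imread('pics/w37.png');cv2.imwrite('pics/w37b.png',(255*(cv2.resize(f,None,fx=1.42,fy=1.42)/255.)**.7).astype(np.uint8))
E
```

```text
[ 0.6639 -0.2135  0.1564] 92.28 [-0.008, 0.002, -0.005, -0.002, 0.001, -0.001, -0.0] 0.6466102189739935
```

```bash
python3 - <<'E'
from tf import *
c=tcam(r.snapshot('wrist'))
P=lambda q,z=.092:p2w(c,q[0]/1.42,q[1]/1.42,.1564-z)[:2]
def ox(b,s):
    b,s=P(b),P(s);d=s-b;L=np.linalg.norm(d);d/=L;ctr=(b+d*.0205+s-d*.0075)/2;return ctr.round(4),(ctr/.025).round(2),L.round(4),np.degrees(np.arctan2(d[1],d[0])).round(1)
for n,b,s in(('C',(311,113),(319,180)),('A',(406,216),(402,154)),('B',(398,350),(398,295))):print(n,*ox(b,s))
# outlines of A and C tops
for n,q in(('C',[(270,92),(352,86),(366,226),(288,232)]),('A',[(358,102),(440,97),(446,234),(368,240)])):
    print(n,[P(x).round(4).tolist() for x in q])
E
```

```text
C [ 0.0739 -0.036 ] [ 2.96 -1.44] 0.0283 176.1
A [0.0702 0.0026] [2.81 0.11] 0.0275 -4.0
B [0.0031 0.0003] [0.13 0.01] 0.0295 0.0
C [[0.1029, -0.0544], [0.1052, -0.0192], [0.0453, -0.0146], [0.0426, -0.0513]]
A [[0.0989, -0.0169], [0.1008, 0.0184], [0.0415, 0.0229], [0.0387, -0.0138]]
```

Emit:
{"method": "move_arm", "body": {"turn": [[0,0,0],[0,0,0],[0,0,0],[0,0,0],[0,0,0],[0,0,0],[0,0,0]], "dp": [[0.1,0,0.7],[0,0,1],[0,0,0.9],[0,0,0.6],[0,0,0.3],[0,0,0],[0,0,0]], "jaw": [-0.2,-0.2,-0.2,-0.2,-0.2,-0.2,-0.2]}}

```text
clock: 61.43
tool_pos: [0.6649, -0.2097, 0.0692]
eef_rot: [0.692, 0.722, 0.0, 0.0]
contact_force: [-0.7, -0.4, -0.9]
opening: 0.601
```

Emit:
{"method": "move_arm", "body": {"turn": [[0,0,0],[0,0,0],[0,0,0],[0,0,0],[0,0,0],[0,0,0]], "dp": [[0,0,0],[0,0,0],[0,0,0],[0,0,0],[0,0,0],[0,0,0]], "jaw": [0.5,0.5,0.5,0.5,0.5,0.5], "newtons": 20}}

```text
clock: 61.93
tool_pos: [0.6652, -0.2098, 0.07]
eef_rot: [0.692, 0.722, 0.0, 0.001]
contact_force: [-0.5, 0.3, 5.6]
opening: 0.428
```

```bash
python3 - <<'E'
from pl import *
s=r.get_state();x,y,z=s['tool_pos']
plan((x,y,.155,92.3),(.4968,-.461,.155,87.9))
E
```

```text
at [ 0.6652 -0.2098  0.07  ] th 92.37 tilt 0.11 open 0.428 t 61.93
10 turn [[0.0001,0,0],[0.0001,0,0.0001],[0,0,0],[0.0001,0.0001,0.0001],[0,0,0.0011],[0,0,0.0011],[0,0,0.0011],[0,0,0.0011],[0,0,0.0011],[0,0,0.0011]]
  dp [[-0,0,-0.85],[-0,0,-0.85],[-0,0,-0.85],[-0,0,-0.85],[-0.89,-0.65,0],[-0.89,-0.64,0],[-0.9,-0.64,0],[-0.9,-0.63,0],[-0.91,-0.62,0],[-0.91,-0.62,0]]
5 turn [[0,0,0.0011],[0,0,0.0011],[0,0,0.0011],[0,0,0.0012],[0,0,0.0011]]
  dp [[-0.91,-0.61,0],[-0.92,-0.6,0],[-0.92,-0.6,0],[-0.93,-0.59,0],[-0.93,-0.59,0]]
```

Emit:
{"method": "move_arm", "body": {"turn": [[0,0,0],[0,0,0],[0,0,0],[0,0,0],[0,0,0.0011],[0,0,0.0011],[0,0,0.0011],[0,0,0.0011],[0,0,0.0011],[0,0,0.0011]], "dp": [[0,0,-0.8],[0,0,-0.85],[0,0,-0.9],[0,0,-0.9],[-0.89,-0.65,0],[-0.89,-0.64,0],[-0.9,-0.64,0],[-0.9,-0.63,0],[-0.91,-0.62,0],[-0.91,-0.62,0]], "jaw": [0.5,0.5,0.5,0.5,0.5,0.5,0.5,0.5,0.5,0.5]}}

```text
clock: 62.77
tool_pos: [0.5717, -0.348, 0.1548]
eef_rot: [0.707, 0.707, -0.0, -0.0]
contact_force: [1.0, -0.2, -0.7]
opening: 0.428
```

Emit:
{"method": "move_arm", "body": {"turn": [[0,0,0.0011],[0,0,0.0011],[0,0,0.0011],[0,0,0.0011],[0,0,0.0011],[0,0,0],[0,0,0],[0,0,0],[0,0,0]], "dp": [[-0.91,-0.61,0],[-0.92,-0.6,0],[-0.92,-0.6,0],[-0.93,-0.59,0],[-0.9,-0.59,0],[0,0,0],[0,0,0],[0,0,0],[0,0,0]], "jaw": [0.5,0.5,0.5,0.5,0.5,0.5,0.5,0.5,0.5]}}

```text
clock: 63.52
tool_pos: [0.4977, -0.4585, 0.1551]
eef_rot: [0.718, 0.696, 0.001, -0.0]
contact_force: [-0.7, 0.1, -0.8]
opening: 0.433
```

```bash
python3 look.py w38; python3 - <<'E'
from h import *
f=cv2.imread('pics/w38.png');cv2.imwrite('pics/w38b.png',(255*(cv2.resize(f,None,fx=1.42,fy=1.42)/255.)**.7).astype(np.uint8))
E
```

```text
[ 0.4975 -0.4589  0.1551] 88.16 [0.006, 0.001, 0.005, -0.003, 0.001, 0.002, 0.0] 0.4272171161145207
```

Emit:
{"method": "move_arm", "body": {"turn": [[0,0,0],[0,0,0],[0,0,0],[0,0,0],[0,0,0],[0,0,0],[0,0,0],[0,0,0],[0,0,0]], "dp": [[0,0,0.5],[0,0,1],[0,0,1],[0,0,1],[0,0,0.9],[0,0,0.6],[0,0,0.4],[0,0,0],[0,0,0]], "jaw": [0.5,0.5,0.5,0.5,0.5,0.5,0.5,0.5,0.5]}}

```text
clock: 64.42
tool_pos: [0.4969, -0.4603, 0.0202]
eef_rot: [0.719, 0.695, 0.0, 0.0]
contact_force: [0.2, 0.7, 1.1]
opening: 0.426
```

Emit:
{"method": "move_arm", "body": {"turn": [[0,0,0],[0,0,0],[0,0,0],[0,0,0],[0,0,0],[0,0,0],[0,0,0],[0,0,0],[0,0,0],[0,0,0]], "dp": [[0,0,0.04],[0,0,0],[0,0,0],[0,0,0],[0,0,-0.5],[0,0,-1],[0,0,-1],[0,0,-1],[0,0,-1],[0,0,-1]], "jaw": [0.5,-0.1,-0.1,-0.1,-0.1,-0.1,-0.1,-0.3,-0.3,-0.3]}}

```text
clock: 65.25
tool_pos: [0.4965, -0.4603, 0.159]
eef_rot: [0.719, 0.695, 0.0, 0.0]
contact_force: [0.2, -0.7, -0.4]
opening: 0.646
```

```bash
python3 - <<'E'
from pl import *
T=np.radians(92.28);ex=np.array([np.cos(T),np.sin(T)]);ey=np.array([np.sin(T),-np.cos(T)])
p=np.array([.6639,-.2135])
for n,t in(('C',(.0739,-.036)),('A',(.0702,.0026))):print(n,p+t[0]*ex+t[1]*ey)
b=p+.072*ex-.0167*ey;print(b)
plan((*(b-[0,.004]),.165,96.2))
E
```

```text
C [ 0.62498854 -0.14109069]
A [ 0.66370517 -0.14325214]
[ 0.64434884 -0.14222138]
at [ 0.4965 -0.4603  0.159 ] th 88.04 tilt 0.06 open 0.646 t 65.25
10 turn [[0,0,-0.0017],[0,0,-0.0017],[0,0,-0.0018],[0,0,-0.0017],[0,0,-0.0018],[0,0,-0.0017],[0,0,-0.0018],[0,0,-0.0017],[0,0,-0.0018],[0,0,-0.0017]]
  dp [[0.98,0.42,-0.02],[0.98,0.43,-0.02],[0.97,0.44,-0.02],[0.97,0.45,-0.02],[0.96,0.46,-0.02],[0.96,0.48,-0.02],[0.95,0.49,-0.02],[0.95,0.5,-0.02],[0.94,0.51,-0.02],[0.93,0.51,-0.02]]
3 turn [[0,0,-0.0018],[0.0001,0.0001,-0.0017],[0,0,-0.0018]]
  dp [[0.93,0.53,-0.01],[0.92,0.53,-0.02],[0.92,0.55,-0.01]]
```

Emit:
{"method": "move_arm", "body": {"turn": [[0,0,-0.0018],[0,0,-0.0018],[0,0,-0.0018],[0,0,-0.0018],[0,0,-0.0018],[0,0,-0.0018],[0,0,-0.0018],[0,0,-0.0018],[0,0,-0.0018],[0,0,-0.0018]], "dp": [[0.98,0.42,0],[0.98,0.43,0],[0.97,0.44,0],[0.97,0.45,0],[0.96,0.46,0],[0.96,0.48,0],[0.95,0.49,0],[0.95,0.5,0],[0.94,0.51,0],[0.93,0.51,0]], "jaw": [-0.5,-0.5,-0.5,-0.5,-1,-1,-1,-1,-1,-1]}}

```text
clock: 66.08
tool_pos: [0.6104, -0.2173, 0.1578]
eef_rot: [0.679, 0.735, 0.0, 0.001]
contact_force: [1.2, -0.1, -0.3]
opening: 1.001
```

Emit:
{"method": "move_arm", "body": {"turn": [[0,0,-0.0018],[0,0,-0.0018],[0,0,-0.0018],[0,0,0],[0,0,0],[0,0,0],[0,0,0],[0,0,0]], "dp": [[0.93,0.53,0],[0.92,0.53,0],[0.92,0.55,0],[0,0,0],[0,0,0],[0,0,0],[0,0,0],[0,0,0]], "jaw": [-1,-1,-1,-1,-1,-1,-1,-1]}}

```text
clock: 66.75
tool_pos: [0.6431, -0.1481, 0.1566]
eef_rot: [0.667, 0.745, -0.001, 0.0]
contact_force: [0.1, -0.3, -1.0]
opening: 1.004
```

```bash
python3 look.py w39; python3 - <<'E'
from h import *
f=cv2.imread('pics/w39.png');crop(f,180,120,200,150,4,'w39c.png',1.5)
f,c=snap('scene');crop(f,180,190,180,120,4,'s39.png')
E
```

```text
[ 0.6433 -0.1472  0.1565] 96.35 [-0.005, 0.001, -0.002, -0.001, -0.001, -0.0, -0.003] 1.0026640987427065
```

```bash
python3 bs.py 254 184.25 255.25 222.5 .1565 .092; python3 bs.py 308.75 247.5 310 210.5 .1565 .092; cat bs.py | head -30
```

```text
btn [ 0.0282 -0.0176] scr [ 0.0004 -0.0175] L 0.0278 centre tool [ 0.0078 -0.0175] units [ 0.31 -0.7 ] axis deg 179.7
btn [-0.019   0.0209] scr [0.0093 0.0211] L 0.0284 centre tool [0.0017 0.021 ] units [0.07 0.84] axis deg 0.2
# usage: bs.py u_btn v_btn u_scr v_scr [tcp_z [top_z]]  -> oxi centre in tool frame
from tf import *
import sys
a=list(map(float,sys.argv[1:5]));z=float(sys.argv[5]);top=float(sys.argv[6]) if len(sys.argv)>6 else .036
c=tcam(r.snapshot('wrist'))
b=p2w(c,a[0],a[1],z-top)[:2];s=p2w(c,a[2],a[3],z-top)[:2]
d=s-b;L=np.linalg.norm(d);d/=L
ctr=(b+d*.0205+s-d*.0075)/2
print('btn',b.round(4),'scr',s.round(4),'L',L.round(4),'centre tool',ctr.round(4),'units',(ctr/.025).round(2),'axis deg',np.degrees(np.arctan2(d[1],d[0])).round(1))
```

View pics/w39.png

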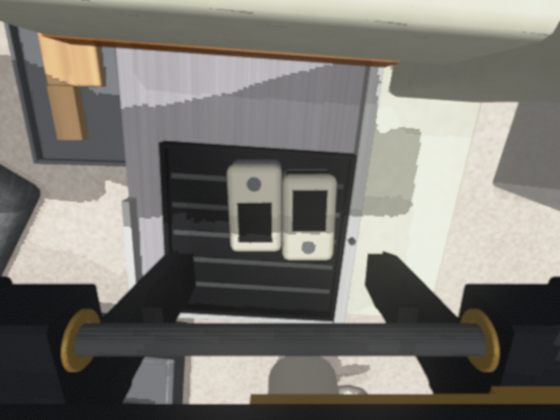

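Emit:
{"method": "move_arm", "body": {"turn": [[0,0,0],[0,0,0],[0,0,0],[0,0,0],[0,0,0],[0,0,0],[0,0,0],[0,0,0],[0,0,0]], "dp": [[0.19,0.07,0],[0,0,0.6],[0,0,0.7],[0,0,0.7],[0,0,0.7],[0,0,0.5],[0,0,0.3],[0,0,0],[0,0,0]], "jaw": [-1,-1,-1,-1,-1,-1,-1,-1,-1]}}

```text
clock: 67.8
tool_pos: [0.6451, -0.1408, 0.0691]
eef_rot: [0.666, 0.746, 0.0, 0.0]
contact_force: [0.6, -0.1, -0.4]
opening: 1.002
```

```bash
python3 look.py w40
```

```text
[ 0.6457 -0.141   0.0701] 96.44 [0.001, -0.002, 0.002, 0.002, 0.003, -0.002, -0.002] 0.9997205961009543
```

View pics/w40.png

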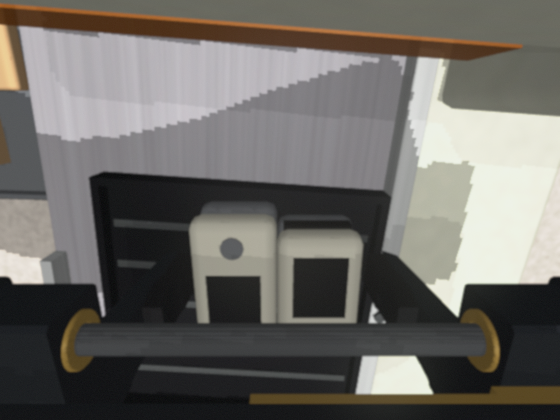

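The fingers straddle the pair: C's left edge is at column 192 and A's right edge at 360, clear on both sides. Closing now.

Emit:
{"method": "move_arm", "body": {"turn": [[0,0,0],[0,0,0],[0,0,0],[0,0,0],[0,0,0],[0,0,0]], "dp": [[0,0,0],[0,0,0],[0,0,0],[0,0,0],[0,0,0],[0,0,0]], "jaw": [0.5,0.5,0.5,0.5,0.5,0.5], "newtons": 35}}

```text
clock: 68.45
tool_pos: [0.6449, -0.1413, 0.0696]
eef_rot: [0.666, 0.746, -0.0, 0.0]
contact_force: [-2.0, 0.4, 4.9]
opening: 0.859
```

Emit:
{"method": "move_arm", "body": {"turn": [[0,0,0],[0,0,0],[0,0,0],[0,0,0],[0,0,0],[0,0,0],[0,0,0],[0,0,0],[0,0,0],[0,0,0]], "dp": [[0,0,-0.2],[0,0,-0.3],[0,0,-0.5],[0,0,-0.6],[0,0,-0.6],[0,0,-0.6],[0,0,-0.6],[0,0,0],[0,0,0],[0,0,0]], "jaw": [0.5,0.5,0.5,0.5,0.5,0.5,0.5,0.5,0.5,0.5]}}

```text
clock: 69.28
tool_pos: [0.6446, -0.1413, 0.1539]
eef_rot: [0.666, 0.746, -0.0, -0.0]
contact_force: [0.7, 0.4, -1.0]
opening: 0.859
```

```bash
python3 look.py w41; python3 -c "
from pl import *
plan((.6447,-.1412,.155,96.4),(.455,-.365,.155,88))"
```

```text
[ 0.6442 -0.1412  0.1531] 96.45 [0.0, 0.002, -0.002, -0.002, 0.0, -0.002, -0.001] 0.8577713333011383
at [ 0.6442 -0.1412  0.153 ] th 96.45 tilt 0.1 open 0.858 t 69.43
10 turn [[-0.0003,0,0.0001],[0,0,0.0023],[0,0,0.0023],[0,0,0.0023],[0,0,0.0024],[0,0,0.0023],[0,0,0.0024],[0,0,0.0023],[0,0,0.0024],[0,0,0.0023]]
  dp [[-0,0.02,-0.08],[-0.81,-0.85,-0],[-0.82,-0.84,-0],[-0.83,-0.83,-0],[-0.84,-0.82,-0],[-0.85,-0.81,-0],[-0.86,-0.79,-0],[-0.88,-0.78,-0],[-0.89,-0.77,-0],[-0.9,-0.75,-0]]
1 turn [[0,0,0.0024]]
  dp [[-0.91,-0.75,-0]]
```

View pics/w41.png

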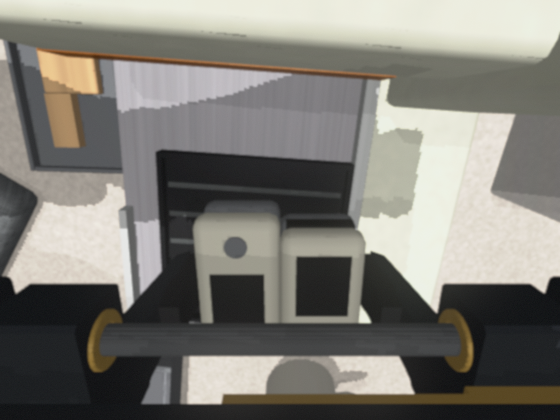

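Both are held; they sit at columns 195–280 and 283–362, clear of the sled. Carrying them to the tote.

Emit:
{"method": "move_arm", "body": {"turn": [[0,0,0],[0,0,0.0023],[0,0,0.0023],[0,0,0.0023],[0,0,0.0023],[0,0,0.0023],[0,0,0.0023],[0,0,0.0023],[0,0,0.0023],[0,0,0.0023]], "dp": [[-0.4,-0.42,-0.1],[-0.81,-0.85,0],[-0.82,-0.84,0],[-0.83,-0.83,0],[-0.84,-0.82,0],[-0.85,-0.81,0],[-0.86,-0.79,0],[-0.88,-0.78,0],[-0.89,-0.77,0],[-0.9,-0.75,0]], "jaw": [0.5,0.5,0.5,0.5,0.5,0.5,0.5,0.5,0.5,0.5]}}

```text
clock: 70.27
tool_pos: [0.4628, -0.3557, 0.1563]
eef_rot: [0.714, 0.7, -0.001, -0.0]
contact_force: [-0.4, 0.3, -0.8]
opening: 0.861
```

Emit:
{"method": "move_arm", "body": {"turn": [[0,0,0.0023],[0,0,0],[0,0,0],[0,0,0],[0,0,0]], "dp": [[-0.5,-0.35,0],[0,0,0],[0,0,0],[0,0,0],[0,0,0]], "jaw": [0.5,0.5,0.5,0.5,0.5]}}

```text
clock: 70.68
tool_pos: [0.4574, -0.3647, 0.1567]
eef_rot: [0.717, 0.697, 0.001, 0.0]
contact_force: [0.3, -1.2, -2.0]
opening: 0.859
```

```bash
python3 look.py w42; python3 -c "
from pl import *
plan((.455,-.365,.155,88))"
```

```text
[ 0.4572 -0.365   0.1566] 88.3 [0.004, 0.001, 0.008, 0.0, 0.001, 0.0, 0.0] 0.8608991921072645
at [ 0.4571 -0.3651  0.1566] th 88.29 tilt 0.04 open 0.861 t 70.83
1 turn [[0.0001,-0.0001,0.0008]]
  dp [[0,-0.08,0.06]]
```

View pics/w42.png

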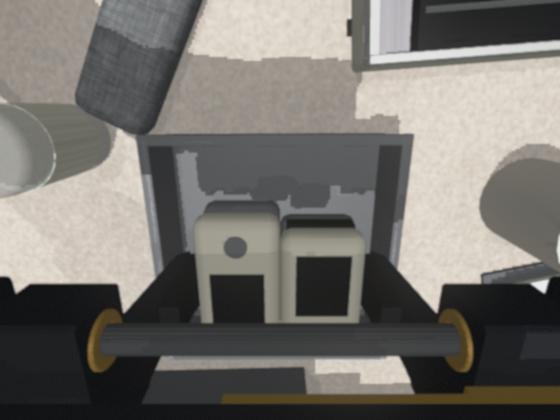

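Emit:
{"method": "move_arm", "body": {"turn": [[0,0,0],[0,0,0],[0,0,0],[0,0,0],[0,0,0],[0,0,0],[0,0,0],[0,0,0],[0,0,0],[0,0,0]], "dp": [[0,-0.08,0.4],[0,0,0.7],[0,0,0.8],[0,0,0.8],[0,0,0.8],[0,0,0.7],[0,0,0.6],[0,0,0.3],[0,0,0],[0,0,0]], "jaw": [0.5,0.5,0.5,0.5,0.5,0.5,0.5,0.5,0.5,0.5]}}

```text
clock: 71.67
tool_pos: [0.4543, -0.3659, 0.0288]
eef_rot: [0.718, 0.696, 0.0, -0.0]
contact_force: [0.5, -0.7, -1.2]
opening: 0.861
```

Emit:
{"method": "move_arm", "body": {"turn": [[0,0,0],[0,0,0],[0,0,0],[0,0,0],[0,0,0]], "dp": [[0,0,0.2],[0,0,0.17],[0,0,0.03],[0,0,0],[0,0,0]], "jaw": [0.5,0.5,0.5,0.5,0.5]}}

```text
clock: 72.08
tool_pos: [0.4543, -0.3664, 0.0192]
eef_rot: [0.718, 0.696, 0.0, 0.0]
contact_force: [-0.0, 0.4, -1.3]
opening: 0.859
```

Near the floor; releasing and lifting.

Emit:
{"method": "move_arm", "body": {"turn": [[0,0,0],[0,0,0],[0,0,0],[0,0,0],[0,0,0],[0,0,0]], "dp": [[0,0,0.03],[0,0,0],[0,0,0],[0,0,0],[0,0,0],[0,0,0]], "jaw": [-1,-1,-1,-1,-1,-1]}}

```text
clock: 72.58
tool_pos: [0.4543, -0.3663, 0.0184]
eef_rot: [0.718, 0.696, 0.0, 0.0]
contact_force: [-0.4, -0.3, 0.8]
opening: 1.001
```

Emit:
{"method": "move_arm", "body": {"turn": [[0,0,0],[0,0,0],[0,0,0],[0,0,0],[0,0,0],[0,0,0],[0,0,0],[0,0,0],[0,0,0],[0,0,0]], "dp": [[0,0,-0.3],[0,0,-0.5],[0,0,-0.8],[0,0,-1],[0,0,-1],[0,0,-1],[0,0,-1],[0,0,-1],[0,0,-0.6],[0,0,0]], "jaw": [-1,-1,-1,-1,-1,-1,-1,-1,-1,-1]}}

```text
clock: 73.42
tool_pos: [0.4564, -0.3669, 0.2029]
eef_rot: [0.718, 0.696, 0.001, 0.004]
contact_force: [0.6, -0.6, -0.4]
opening: 1.002
```

```bash
python3 look.py w43
```

```text
[ 0.4539 -0.3663  0.1986] 88.16 [-0.005, 0.022, 0.013, 0.011, 0.001, -0.002, 0.001] 1.003512871018806
```

View pics/w43.png

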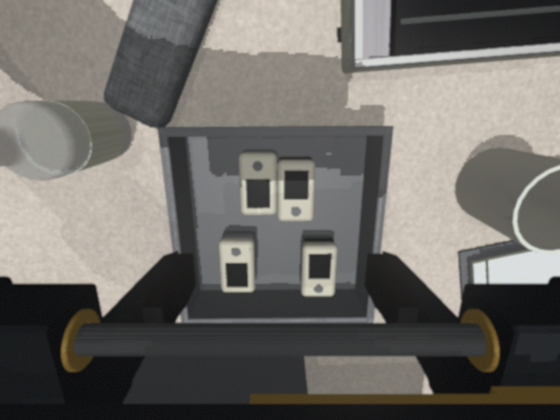

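All four lie flat on the tote floor (around (258,183), (296,190), (238,264), (318,268)), none stacked. Now a final check of the whole scene.

Emit:
{"method": "move_arm", "body": {"turn": [[0,0,0],[0,0,0],[0,0,0],[0,0,0],[0,0,0],[0,0,0],[0,0,0],[0,0,0]], "dp": [[0,0,-0.6],[0,0,-0.8],[0,0,-0.8],[0,0,-0.5],[0,0,0],[0,0,0],[0,0,0],[0,0,0]], "jaw": [-1,-1,-1,-1,-1,-1,-1,-1]}}

```text
clock: 74.23
tool_pos: [0.4533, -0.366, 0.2641]
eef_rot: [0.718, 0.696, -0.0, -0.001]
contact_force: [0.3, 0.6, 0.8]
opening: 1.003
```

```bash
python3 -c "
from plant import r
import cv2
cv2.imwrite('pics/fin_t.png',r.snapshot('top')['frame']);cv2.imwrite('pics/fin_s.png',r.snapshot('scene')['frame'])"; ls pics | head -8
```

```text
fin_s.png
fin_t.png
o1.png
o2.png
s11.png
s13.png
s15.png
s16.png
```

View pics/fin_t.png

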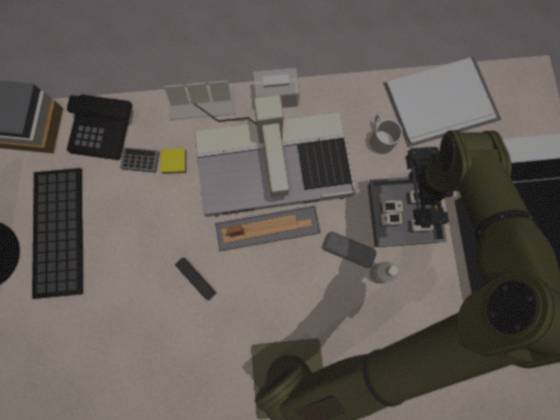

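View pics/fin_s.png

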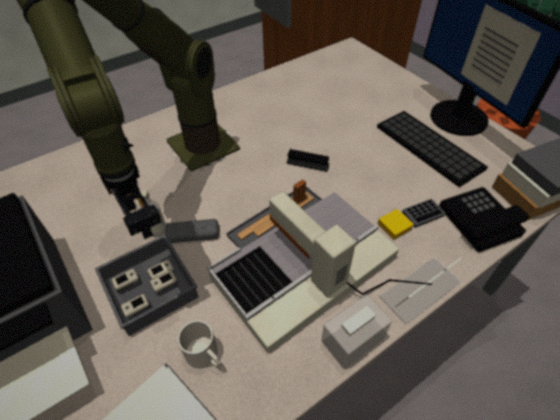

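```bash
ls -tr pics | head -6; grep -n "imwrite" h.py | head
```

```text
scene0.png
top0.png
wrist0.png
t1.png
t2.png
o1.png
30:    cv2.imwrite('pics/'+name,c)
```

```bash
python3 -c "
import cv2,numpy as np
a=cv2.imread('pics/top0.png');b=cv2.imread('pics/fin_t.png');print(a.shape)
if a.shape!=b.shape:a=cv2.resize(a,(b.shape[1],b.shape[0]))
d=cv2.absdiff(a,b).max(2);cv2.imwrite('pics/dif.png',np.clip(d.astype(int)*4,0,255).astype('uint8'))
cv2.imwrite('pics/cmp.png',np.hstack([cv2.resize(x[100:310,110:415],None,fx=1.3,fy=1.3) for x in (a,b)]))"
```

```text
(420, 560, 3)
```

View pics/dif.png

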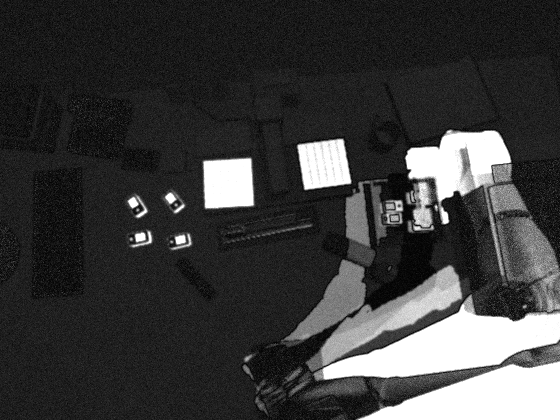

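View pics/cmp.png

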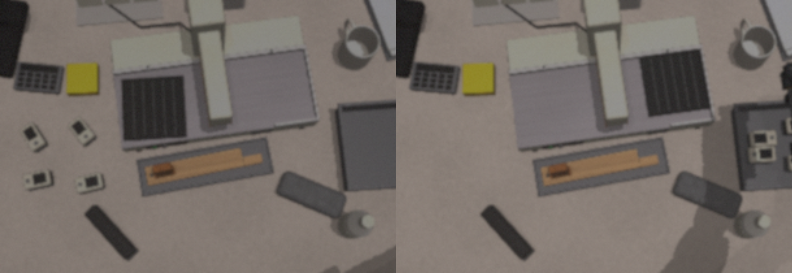

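The difference image shows changes only at the oximeters, the sled, the tote contents, the stick within its tray, and the arm with its shadow. The stapler, notes, calculator, mug, glasses case and sanitiser have not moved. Handing in.

```bash
python3 -c "
from plant import r
print(r.finish_job(), r.get_state()['clock'])"
```

```text
the job is handed in; nothing more can be done
the job is handed in; nothing more can be done
```

The job is handed in, with the arm finished at about 74 s of the 210 s allowed. I put all four oximeters in the sled and pressed it onto the fence with the push stick. I then fed it under the lamp to the end stop and laid the stick back in its rest tray. The oximeters went into the tote, the last two lifted as a pair.

- **Oximeters:** the last pictures show all four lying separately on the tote floor, none stacked.
- **Sled and stick:** the sled is at the end stop against the fence, and the stick is in its rest tray.
- **Bystanders:** comparing the top view before and after shows none of them moved.
- **Events and limits:** one oximeter was knocked once while in the sled and I noticed no grip slackening. The force at the end stop was about 17 N, and no check failed or disagreed.

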